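# Pry the spring clip off the polishing spindle

### The job

Take the hooked pick from its rack, feel its point down into the eye of the orange clip, and gently pry the clip out of the spindle's groove until it has snapped free, without jabbing the plate, straining the clip or forcing it against its stop. Only the pick may touch the clip. Then stand the pick upright in its rack slot again, let go, and leave everything else alone.

Things in the scene. Friction and masses are not known exactly. Their poses are not given: they have to be found in the camera images.
- stand: Fixed stand of an upright shoe-polishing spindle: grey foot plate 120 x 120 x 16 mm, origin on the table under the spindle axis, z up. It carries a dark round bristle wheel 108 mm across. Its -x axis is the direction in which the orange clip comes off, straight, between two brass guides 6 mm high (inner faces 15 mm either side of that line).
- plate_mid (a point): Spindle axis at the NOMINAL height of the rigid flat steel plate (94 mm across) on the wheel, 80 mm above the table. Really wheel, plate, spindle and clip sit together up to 12 mm higher or lower; this is not measured and the point does not follow it: find the plate by touch. It does not give under 22 N. The spindle (head 18 mm, groove 12 mm across) stands 18 mm above the plate.
- clip_eye (a point): Centre of the home clip's square pulling eye at the NOMINAL plate height, 19.5 mm from the spindle axis along the stand's -x; fixed to the stand. The clip lies on the plate, 3 mm thick, top 3.7 mm above it. The eye opens 11 mm along x, 13 mm along y, right down to the plate; its far bar, to pull on, is 5 mm wide. Over 22 N on the plate or clip does damage.
- clip (a joint): How far the orange clip is drawn out of the groove, in m: 0 home, 0.021 hard stop. The sprung jaws resist with about 6 to 10 N over the first 7 mm, then snap free; beyond about 10 mm the clip stays where it is left and slides with about 1 N.
- rack: Fixed bamboo pick rack: base 100 x 80 x 8 mm, block 60 x 46 mm, 64 mm high, with a slot in its top 40 mm long (its x) and 14 mm wide (its y), open down to the base's top 8 mm above the table. Origin on the table under the slot's centre, z up. The pick hangs upright in the slot, its collar resting on the block's top.
- rack_slot (a point): Centre of the slot's mouth, on the block's top, 64 mm above the table; axes as the rack.
- pick_handle (a point): Centre of the hooked pick's handle, x and y along its flat sides, z up. Handle 16 x 16 x 50 mm, blue with a yellow band, on a steel collar 30 mm across, 4 mm thick, underside 29 mm below this point. 60 to 100 g. A sideways pull at the point turns the pick in the grip unless the fingers close along the line of the pull.
- pick_point (a point): End of the pick's blunt point, on the handle's axis, 71 mm below the handle's centre. The point is straight, 4 mm across and 10 mm long; above it the thin shank bows 9 mm out to the pick's +x (widest 17 to 25 mm above the end) and returns to the axis under the collar.
- shoe_brush_mid (a point): Bystander, leave alone: wooden shoe brush, 150 x 45 x 42 mm, bristles down, on the bamboo ledge; point at its middle, 21 mm above its underside.
- whistle_mid (a point): Bystander, leave alone: green plastic whistle, about 42 x 18 x 22 mm, lying on the table; point at its middle, 12 mm above its underside.
- spoon_rest_mid (a point): Bystander, leave alone: stainless spoon rest, dish 72 mm across with a 60 mm handle, on the bamboo ledge; point at its middle, 5 mm above its underside.
- coil_tin_mid (a point): Bystander, leave alone: flat round green tin with a screw lid, 118 mm across, 38 mm high, on the bamboo ledge; point at its middle, 19 mm above its underside.
- polish_jar_mid (a point): Bystander, leave alone: jar of polish, 60 mm across, 55 mm high, on the table; point at its middle, 27 mm above its underside.
- spare_pad_mid (a point): Bystander, leave alone: round cork pad, 70 mm across, 18 mm high, on the table; point at its middle, 8 mm above its underside.
Not all that is in view belongs to the job. Several things look just like the rack: the one meant starts nearest to the robot's base.

How it is judged:
By the outcome, as a careful person would: the job done as asked, in the order asked, and still so for the second after the job is handed in, with the robot touching nothing.
It also fails if it takes over 58 s, if anything falls off the work surface, if the arm or the gripper's body presses on something with over 40 N, if the wrist force passes 120 N, or if a joint passes its speed limit or range.

### The arm

A 6-joint arm with a two-finger parallel gripper is mounted at the origin on the work surface. World frame = base frame: x ahead of the robot, y to its left, z up, the work surface at z = 0. Lengths are in mm, angles in rad, forces in N, time in s.
With the tool pointing down it reaches from about 350 to 875 mm from the base axis. Payload 4.2 kg.
Tool frame: the origin (TCP) lies between the finger pads; the fingertips stand 19 mm ahead of it and the grasp point (between the pads) is the TCP; y points along the fingers, z is the direction in which the jaws open and shut, and the axes are right-handed (so a half turn about y gives the same grasp; the last joint's range is limited). The gripper opens to 85 mm and grips with 20 to 120 N. Pads are 22 mm wide; open, the fingers measure 114 mm over their backs; the gripper's body (76 mm by 85 mm) begins 54 mm behind the grasp point. The pads swing forward as they close: fully open they stand 13 mm farther back than shut.
Start: joints at [1.415, 0.385, 0.008, 0, -1.194, -0.259], TCP at [251.846, 571.99, 250.312] pointing down, gripper open.
Joint ranges: [-3.14, 3.14], [-1.21, 2.06], [-1.07, 1.41], [-3.16, 2.05], [-2.99, -0.16], [-3.1, 3.1]. Speed limits (rad/s): [2.79, 2.79, 3.14, 3.14, 3.14, 3.14].

### API

Orientations are given as a unit quaternion [x, y, z, w].
In Python, from bench import arm gives the robot as it stands.
- The arm moves only by the shell command python3 -m inch 'ROWS'. ROWS is JSON, a list of rows, each a list of 7 numbers: the opening, from 0 (shut) to 1 (fully open), then the shift along the tool's x, y, z in cm, then the turn, a rotation vector about the tool's x, y, z in degrees. A call has 1 to 20 rows; each row is the pose to reach, as a shift and turn from the pose commanded when the call began, along the tool's axes at that moment; what a row does not reach only later rows make up. A row lasts 1/12 s, in which the tool goes at most 41.7 mm and 7.16 degrees, less where a joint would pass 70% of its speed; a pose out of reach is approached as far as the arm can. A call with a gripper value outside its range is refused whole. The fingers move at their own pace and stop on an object; the grip force is fixed at half the most. Time passes only in rows, so rows that repeat a pose let the fingers close. It gives the time, the measured TCP pose, the force and the opening at its end, in the units of the state.
- arm.read_state(): the state, without advancing time (a new reading comes with each control period).
- arm.get_image(name): name is "side" or "top"; returns the picture (480x640x3 uint8, red, green, blue); there is no depth.
- arm.camera_params(name): a dict with "fx", "fy", "cx", "cy" (pixels), "rvec" (rotation vector, rad) and "tvec" (3), from world to camera coordinates, as OpenCV has them. Camera axes: x right, y down, z forward; pixel columns grow to the right and rows downward; lengths in mm; the calibration is good to about 2 mm. A picture is of the moment at which its call begins. camera_params takes no time and is no camera call.
- arm.job_done(): hands the job in, once; it reports no verdict.
Trained networks look in the newest picture that a camera, given by its name, has taken for a name from the list of things; names that differ only in an ending like _2 or _b are one class to them, and where a whole thing is asked for, a point or a joint stands for the part that bears it (a point fixed in the world has none). Each returns a list of dicts, best first, with "conf" (0 to 1); they miss things now and then, are a little off and sometimes report something else, mostly with a low value. They report only what shows in the picture. A call takes as long as a camera call. They do not tell look-alikes from the thing itself.
- arm.masks_of(label, camera): "mask" (480x640 bool, what is visible of it) and "extent" ([left, top, width, height] in pixels, round what is visible of it).
The state is a dict: "clock": time; "joints": joint angles; "joint_vel": joint speeds; "joint_efforts": joint torques, N m; "position": TCP position; "ee_rot": TCP orientation; "contact_force": force on the tool from outside, world axes, zero at the start; "wrist_torque": the same for the moment, N m; "gripper_width": finger opening in mm.
Only numpy, scipy, OpenCV 4.12 (cv2) and the standard library are available. Lean on these libraries where they do the work, as an engineer would, in place of code of your own. Each camera call takes 0.05 s, during which the arm holds its last target.

## Working session

There is one attempt and no reset: what is moved stays moved. The work goes in short steps, Python scripts to look and compute and a shell command to move; the robot and the scene stay as the last step left them, time stands still between calls to the robot, and variables do not carry over. Pictures are saved under pics/ and viewed, and the job is handed in when it is done.

```bash
ls; mkdir -p pics; python3 - <<'E'
from bench import arm
import cv2
print(arm.read_state())
for n in("side","top"):
    im=arm.get_image(n); cv2.imwrite(f"pics/{n}0.png",im[:,:,::-1]); print(n,arm.camera_params(n))
E
```

```text
pics
{'clock': 0.0, 'joints': array([ 1.41461083e+00,  3.85597016e-01,  6.61795341e-03, -5.24083714e-04,
       -1.19396982e+00, -2.58604904e-01]), 'joint_vel': array([ 0.00140117,  0.00069216,  0.00040266, -0.0002927 ,  0.00066653,
        0.00182582]), 'joint_efforts': array([-3.31401461e-04, -3.92283869e+01,  1.88395947e+01,  4.18615535e+00,
       -4.69821956e-03, -3.43527660e-06]), 'position': array([251.62782527, 571.52089164, 249.19029478]), 'ee_rot': array([-0.14553528, -0.69117054,  0.69270826,  0.14580135]), 'contact_force': array([-0.21667831, -0.4955085 , -0.51784823]), 'wrist_torque': array([ 0.00182619,  0.00799991, -0.02729072]), 'gripper_width': 85.46353174248547}
side {'fx': 541.3103976394796, 'fy': 541.3103976394796, 'cx': 318.2240886810475, 'cy': 231.4325715510311, 'rvec': array([ 0.0984362 , -2.84061049,  1.32215723]), 'tvec': array([ 597.5809639 ,   28.5367139 , 1387.12276864])}
top {'fx': 555.5129791301572, 'fy': 555.5129791301572, 'cx': 315.4999316745524, 'cy': 240.04772503758812, 'rvec': array([ 2.16669869, -2.14789969,  0.14314658]), 'tvec': array([  77.60937485,  599.05149509, 1604.74923898])}
```

View pics/side0.png

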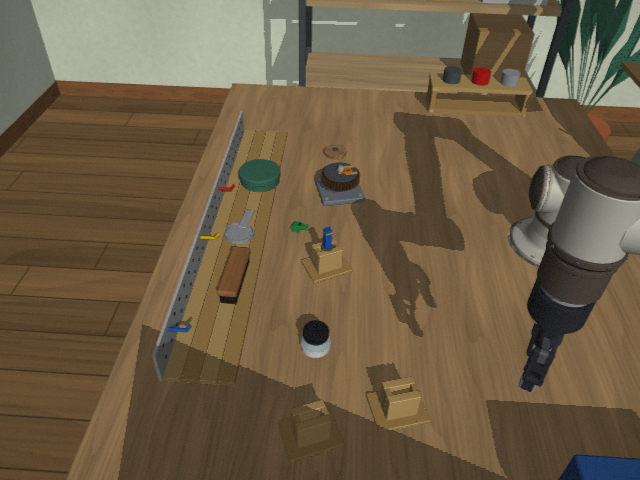

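View pics/top0.png

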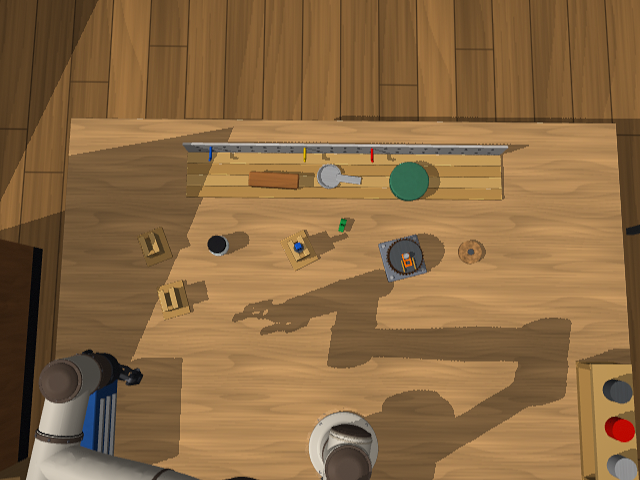

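```bash
cat > h.py <<'E'
import numpy as np, cv2
from bench import arm
from scipy.spatial.transform import Rotation as R
P={n:arm.camera_params(n) for n in("side","top")}
def K(p): return np.array([[p['fx'],0,p['cx']],[0,p['fy'],p['cy']],[0,0,1]])
def proj(n,X):
    p=P[n]; return cv2.projectPoints(np.array(X,float).reshape(-1,3),p['rvec'],p['tvec'],K(p),None)[0].reshape(-1,2)
def ray(n,uv):
    p=P[n]; Rm=R.from_rotvec(p['rvec']).as_matrix(); d=Rm.T@np.linalg.solve(K(p),[uv[0],uv[1],1]); return -Rm.T@p['tvec'],d
def atz(n,uv,z):
    c,d=ray(n,uv); return c+d*(z-c[2])/d[2]
def tri(uvs,uvt):
    c1,d1=ray("side",uvs);c2,d2=ray("top",uvt)
    A=np.stack([d1,-d2],1);s=np.linalg.lstsq(A,c2-c1,rcond=None)[0]
    a,b=c1+d1*s[0],c2+d2*s[1]; return (a+b)/2,np.linalg.norm(a-b)
E
python3 - <<'E'
from h import *
ov={n:cv2.imread(f"pics/{n}0.png") for n in P}
for l in("stand","clip","rack","pick_handle"):
  for n in P:
    for m in arm.masks_of(l,n):
        M=m['mask']; 
        if M.sum()==0: continue
        ys,xs=np.nonzero(M); print(l,n,round(m['conf'],2),m['extent'],M.sum(),xs.mean().round(1),ys.mean().round(1))
print(arm.read_state()['clock'])
E
```

```text
stand side 0.65 [313.6, 163.8, 52.1, 41.0] 1595 339.8 184.5
stand top 0.63 [374.7, 237.0, 53.7, 46.6] 1598 401.7 258.3
clip side 0.59 [336.8, 171.5, 11.2, 4.3] 37 344.9 170.6
clip side 0.52 [322.8, 226.8, 10.0, 25.6] 228 327.0 239.5
clip side 0.18 [238.3, 159.9, 43.0, 34.7] 1147 259.5 175.0
clip top 0.69 [460.6, 241.1, 22.8, 22.6] 431 469.6 252.4
clip top 0.41 [402.6, 257.0, 7.0, 9.2] 39 407.1 262.2
rack side 0.81 [279.0, 398.4, 67.4, 64.4] 2693 309.6 430.7
rack side 0.77 [367.5, 376.7, 64.5, 57.4] 2453 397.6 405.1
rack side 0.67 [305.2, 239.5, 44.9, 47.0] 1230 325.5 262.8
rack side 0.6 [213.6, 245.9, 36.7, 59.0] 1188 233.4 275.1
rack side 0.21 [340.1, 173.6, 7.9, -1.1] 8 345.8 169.8
rack top 0.87 [138.8, 231.5, 31.7, 32.1] 863 154.3 246.7
rack top 0.78 [282.1, 230.6, 34.9, 38.5] 814 299.1 250.7
pick_handle side 0.64 [215.3, 243.9, 37.3, 60.7] 1216 233.7 274.9
pick_handle side 0.49 [321.5, 229.0, 11.5, 23.4] 220 327.0 240.0
0.5
```

```bash
python3 - <<'E'
import cv2,numpy as np
t=cv2.imread("pics/top0.png");s=cv2.imread("pics/side0.png")
z=lambda im,x,y,w:cv2.resize(im[y:y+w,x:x+w],(400,400),interpolation=cv2.INTER_CUBIC)
cv2.imwrite("pics/z1.png",np.hstack([z(t,270,220,60),z(t,370,225,66)]))
cv2.imwrite("pics/z2.png",np.hstack([z(s,295,220,66),z(s,308,150,60)]))
E
```

```text
(no output)
```

View pics/z1.png

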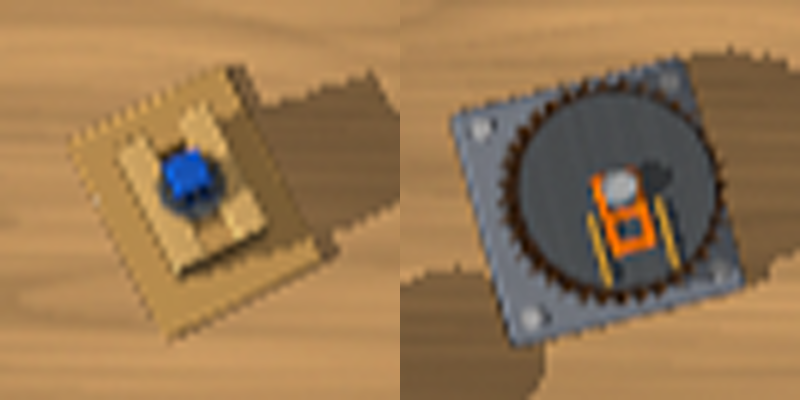

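View pics/z2.png

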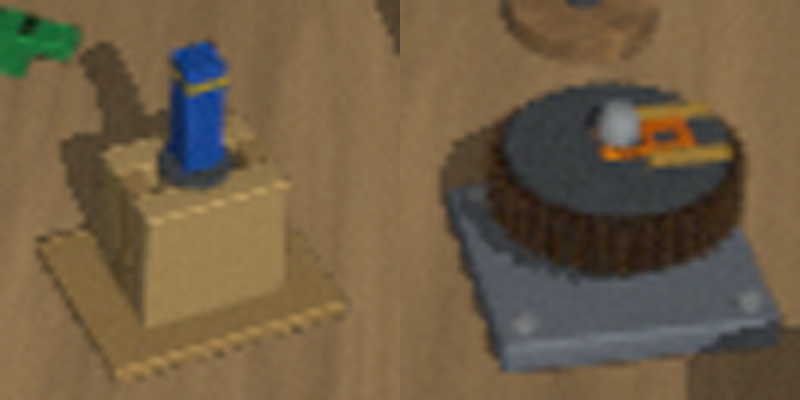

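```bash
python3 - <<'E'
from h import *
from scipy.optimize import least_squares
def zt(p,o,s): return np.array(p)*s+np.array(o)
def fit(model,obs,x0):
    # model(i)->local xyz
    def res(q):
        c,s=np.cos(q[2]),np.sin(q[2]);r=[]
        for n,l,uv in obs:
            X=[q[0]+c*l[0]-s*l[1],q[1]+s*l[0]+c*l[1],l[2]]
            r.append(proj(n,X)[0]-uv)
        return np.ravel(r)
    f=least_squares(res,x0,loss='soft_l1');print(f.x,np.degrees(f.x[2]),np.round(f.fun,1));return f.x
T=lambda x,y:zt((x,y),(370,225),.165)-.4; S=lambda x,y:zt((x,y),(308,150),.15)-.4
# initial guesses
for uv in((401,257),(299,251),(408,262)): print(atz("top",uv,80))
g=atz("top",(402,258),16)
# stand: image up=+x; -x is down-right. local corners: down-left = (-,+)?
obs=[("top",(60,60,16),T(52,112)),("top",(-60,60,16),T(115,345)),("top",(-60,-60,16),T(345,278)),("top",(60,-60,16),T(283,60)),
("side",(60,60,16),S(47,192)),("side",(-60,60,16),S(103,352)),("side",(-60,-60,16),S(378,320))]
obs[4:]=[] 
fit(None,obs,[g[0],g[1],0.2])
r=atz("top",(299,251),30)
T=lambda x,y:zt((x,y),(270,220),.15)-.4; 
o1=[("top",(50,40,8),T(235,65)),("top",(50,-40,8),T(330,250)),("top",(-50,-40,8),T(170,340)),("top",(-50,40,8),T(68,145))]
o2=[("top",(30,23,64),T(205,100)),("top",(30,-23,64),T(268,230)),("top",(-30,-23,64),T(180,275)),("top",(-30,23,64),T(118,148))]
for a in(0.5,-1.1):
  for o in(o1,o2,o1+o2):fit(None,o,[r[0],r[1],a])
print('handle top',atz("top",T(186,172),118),tri(zt((200,47),(295,220),.165)-.4,T(186,172)))
print('eye',tri(zt((272,134),(308,150),.15)-.4,zt((230,230),(370,225),.165)-.4))
print('head',tri(zt((220,112),(308,150),.15)-.4,zt((222,186),(370,225),.165)-.4))
E
```

```text
[ 546.09292625 -163.02309682   80.        ]
[560.80694459 130.14407822  80.        ]
[ 531.86024897 -182.96225351   80.        ]
[ 5.51717906e+02 -1.77421893e+02  2.59958016e-01] 14.89449716638827 [-0.4 -0.2 -0.2  0.2  0.7  1.2 -0.  -1.4]
[572.03456384 130.29564805  -7.30298115] -418.4299978234862 [ 2.1  0.7  1.6 -4.4 -3.  -0.8 -1.3  5.7]
[572.19728538 132.0375544   -7.21167537] -413.19856171253474 [ 1.9  0.7  1.7 -6.1 -1.8 -0.7 -1.8  5.6]
[572.08741834 130.95701935  -7.28784696] -417.562872590077 [ 1.6  0.6  1.4 -4.8 -2.9 -0.7 -1.6  6.   3.2  1.1  2.1 -5.1 -2.3 -1.
 -1.3  4.7]
[572.03456387 130.29569642  -1.0198024 ] -58.43037359850926 [ 2.1  0.7  1.6 -4.4 -3.  -0.8 -1.3  5.7]
[572.19727723 132.03752114  -0.92852515] -53.20057206118033 [ 1.9  0.7  1.7 -6.1 -1.8 -0.7 -1.8  5.6]
[572.08741514 130.95712431  -1.00467821] -57.56382138862816 [ 1.6  0.6  1.4 -4.8 -2.9 -0.7 -1.6  6.   3.2  1.1  2.1 -5.1 -2.3 -1.
 -1.3  4.7]
handle top [572.46383187 133.57093337 118.        ] (array([572.03212799, 133.48630637, 121.11583295]), np.float64(0.12330633566722843))
eye (array([ 529.27568723, -183.13272801,   70.14891838]), np.float64(3.7387120120386013))
head (array([ 550.16568596, -177.52245721,   83.1663025 ]), np.float64(1.342682426796981))
```

```bash
cat > fit.py <<'E'
from h import *
from scipy.optimize import least_squares
def zt(p,o,s): return np.array(p)*s+np.array(o)-.4
def fit(obs,x0,pr=True):
    def res(q):
        c,s=np.cos(q[2]),np.sin(q[2]);r=[]
        for n,l,uv in obs:
            r.append(proj(n,[q[0]+c*l[0]-s*l[1],q[1]+s*l[0]+c*l[1],l[2]])[0]-uv)
        return np.ravel(r)
    f=least_squares(res,x0,loss='soft_l1');print(f.x,np.degrees(f.x[2]),np.round(f.fun,1));return f.x
E
python3 - <<'E'
from fit import *
T=lambda x,y:zt((x,y),(270,220),.15)
S=lambda x,y:zt((x,y),(295,220),.165)
o1=[("top",(50,40,8),T(68,145)),("top",(50,-40,8),T(235,65)),("top",(-50,-40,8),T(330,250)),("top",(-50,40,8),T(170,340))]
o2=[("top",(30,23,64),T(118,148)),("top",(30,-23,64),T(205,100)),("top",(-30,-23,64),T(268,230)),("top",(-30,23,64),T(180,275))]
o3=[("side",(-50,40,8),S(120,378)),("side",(-50,-40,8),S(347,305)),("side",(50,40,8),S(40,240)),("side",(-30,23,64),S(150,220)),("side",(-30,-23,64),S(288,183)),("side",(30,23,64),S(102,152))]
for o in(o1,o2,o3,o1+o2+o3):q=fit(o,[572,131,.47])
ov=cv2.imread("pics/top0.png");ov2=cv2.imread("pics/side0.png")
im={"top":ov,"side":ov2}
T=lambda x,y:zt((x,y),(370,225),.165); S=lambda x,y:zt((x,y),(308,150),.15)
a=[("top",(60,60,16),T(52,112)),("top",(-60,60,16),T(115,345)),("top",(-60,-60,16),T(345,278)),("top",(60,-60,16),T(283,60))]
b=[("side",(60,60,16),S(47,192)),("side",(-60,60,16),S(103,352)),("side",(-60,-60,16),S(378,320))]
for o in(a,b,a+b): s=fit(o,[551,-177,.26])
st=s
w=lambda q,l:np.array([q[0]+np.cos(q[2])*l[0]-np.sin(q[2])*l[1],q[1]+np.sin(q[2])*l[0]+np.cos(q[2])*l[1],l[2]])
for n in im:
  big=cv2.resize(im[n],None,fx=6,fy=6,interpolation=cv2.INTER_CUBIC)
  def poly(q,pts,col):
    p=((proj(n,[w(q,x) for x in pts])+.5)*6).astype(int); cv2.polylines(big,[p.reshape(-1,1,2)],True,col,1)
  sq=lambda a,b,z,ox=0:[(ox+a,b,z),(ox+a,-b,z),(ox-a,-b,z),(ox-a,b,z)]
  poly(q,sq(50,40,8),(0,255,0));poly(q,sq(30,23,64),(0,255,0));poly(q,sq(20,7,64),(255,255,0));poly(q,sq(8,8,118),(0,0,255))
  poly(st,sq(60,60,16),(0,255,0))
  for d,c in((0,(255,0,0)),(-12,(255,255,0)),(12,(255,0,255))):
    poly(st,sq(5.5,6.5,83.7+d,-19.5),c)
    poly(st,[(9*np.cos(t),9*np.sin(t),98+d) for t in np.linspace(0,6.28,30)],c)
    poly(st,[(47*np.cos(t),47*np.sin(t),80+d) for t in np.linspace(0,6.28,30)],c)
  c1=proj(n,[*q[:2],50])[0]*6;c2=proj(n,[*st[:2],50])[0]*6
  cr=lambda c:big[int(c[1])-200:int(c[1])+200,int(c[0])-200:int(c[0])+200]
  cv2.imwrite(f"pics/ov_{n}.png",np.hstack([cr(c1),cr(c2)]))
E
```

```text
[5.72803818e+02 1.30139535e+02 4.88733406e-01] 28.00236149723283 [ 0.4 -0.3 -1.  -0.4  0.   1.1  0.3 -0.1]
[5.71848759e+02 1.32085204e+02 4.74578560e-01] 27.191348539584993 [-0.5  0.4  0.6  0.5  0.4 -0.6 -0.6 -0.3]
[573.77221791 132.58364675  -0.99258961] -56.87119517567901 [ 6.9  0.2 -1.2  0.6 -0.4 -2.9  4.7  0.9 -0.9  0.5 -0.2 -3.2]
[5.76539387e+02 1.36897416e+02 2.24306899e-01] 12.851838619802862 [  1.1  -6.3   2.    0.1  -5.1   4.6  -7.3  -3.2  -0.3  -3.9   2.1  -0.1
  -3.    0.4  -5.3  -2.9  33.6  -7.9 -10.5 -18.5   4.7  19.2  20.   -3.5
  -6.5 -10.3   2.2  10.2]
[ 5.51717904e+02 -1.77421892e+02  2.59957955e-01] 14.89449366630894 [-0.4 -0.2 -0.2  0.2  0.7  1.2 -0.  -1.4]
[ 550.21834875 -171.41890021  -32.72498501] -1875.0035256010303 [-0.5 -0.6 -0.3  0.1  1.1  0.3]
[ 5.52091858e+02 -1.76039233e+02  1.87854635e-01] 10.76327772890764 [  0.2  -2.   -2.4  -1.   -0.8   2.8   1.3  -0.5   5.6  22.2  40.4  -4.4
  -8.7 -24. ]
```

```bash
true
```

```text
(no output)
```

View pics/ov_top.png

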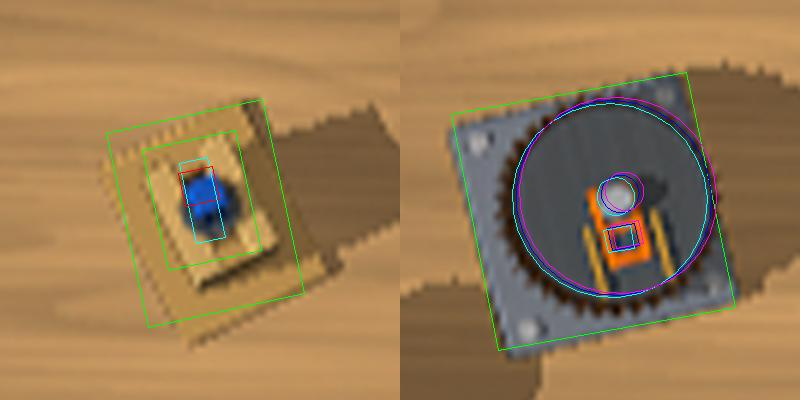

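View pics/ov_side.png

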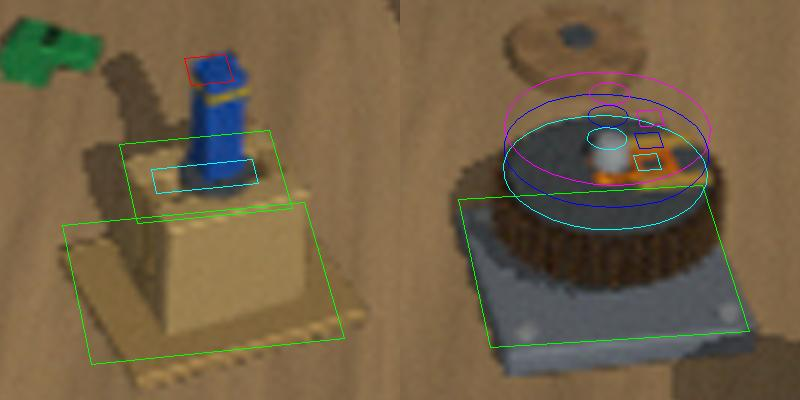

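```bash
cat > f2.py <<'E'
from fit import *
T=lambda x,y:zt((x,y),(270,220),.15)
S=lambda x,y:zt((x,y),(295,220),.165)
o1=[("top",(50,40,8),T(68,145)),("top",(50,-40,8),T(235,65)),("top",(-50,-40,8),T(330,250)),("top",(-50,40,8),T(170,340))]
o2=[("top",(30,23,64),T(118,148)),("top",(30,-23,64),T(205,100)),("top",(-30,-23,64),T(268,230)),("top",(-30,23,64),T(180,275))]
o3=[("side",(50,40,8),S(120,378)),("side",(-50,40,8),S(347,305)),("side",(50,-40,8),S(40,240)),("side",(30,23,64),S(150,220)),("side",(-30,23,64),S(288,183)),("side",(30,-23,64),S(102,152))]
for o in(o1,o2,o3,o1+o2+o3):q=fit(o,[572,131,.47])
im={n:cv2.imread(f"pics/{n}0.png") for n in P}
T=lambda x,y:zt((x,y),(370,225),.165); S=lambda x,y:zt((x,y),(308,150),.15)
a=[("top",(60,60,16),T(52,112)),("top",(-60,60,16),T(115,345)),("top",(-60,-60,16),T(345,278)),("top",(60,-60,16),T(283,60))]
b=[("side",(60,-60,16),S(47,192)),("side",(60,60,16),S(103,352)),("side",(-60,60,16),S(378,320))]
for o in(a,b,a+b): s=fit(o,[551,-177,.26])
st=s
w=lambda q,l:np.array([q[0]+np.cos(q[2])*l[0]-np.sin(q[2])*l[1],q[1]+np.sin(q[2])*l[0]+np.cos(q[2])*l[1],l[2]])
print('eye',w(st,(-19.5,0,80)))
for n in im:
  big=cv2.resize(im[n],None,fx=6,fy=6,interpolation=cv2.INTER_CUBIC)
  def poly(q,pts,col):
    p=((proj(n,[w(q,x) for x in pts])+.5)*6).astype(int); cv2.polylines(big,[p.reshape(-1,1,2)],True,col,1)
  sq=lambda a,b,z,ox=0:[(ox+a,b,z),(ox+a,-b,z),(ox-a,-b,z),(ox-a,b,z)]
  poly(q,sq(50,40,8),(0,255,0));poly(q,sq(30,23,64),(0,255,0));poly(q,sq(20,7,64),(255,255,0));poly(q,sq(8,8,118),(0,0,255))
  poly(st,sq(60,60,16),(0,255,0))
  for d,c in((0,(255,0,0)),(-12,(255,255,0))):
    poly(st,sq(5.5,6.5,83.7+d,-19.5),c)
    poly(st,[(9*np.cos(t),9*np.sin(t),98+d) for t in np.linspace(0,6.28,30)],c)
    poly(st,[(47*np.cos(t),47*np.sin(t),80+d) for t in np.linspace(0,6.28,30)],c)
  c1=proj(n,[*q[:2],50])[0]*6;c2=proj(n,[*st[:2],50])[0]*6
  cr=lambda c:big[int(c[1])-200:int(c[1])+200,int(c[0])-200:int(c[0])+200]
  cv2.imwrite(f"pics/ov_{n}.png",np.hstack([cr(c1),cr(c2)]))
E
python3 f2.py
```

```text
[5.72803818e+02 1.30139535e+02 4.88733406e-01] 28.00236149723283 [ 0.4 -0.3 -1.  -0.4  0.   1.1  0.3 -0.1]
[5.71848759e+02 1.32085204e+02 4.74578560e-01] 27.191348539584993 [-0.5  0.4  0.6  0.5  0.4 -0.6 -0.6 -0.3]
[5.71326921e+02 1.36638328e+02 4.77048916e-01] 27.332889514403096 [-0.5 -0.6  0.6 -0.2 -0.6  0.3 -0.1  0.8  0.8  0.1 -0.1 -0.3]
[5.71986881e+02 1.32902894e+02 4.91559303e-01] 28.16427344341378 [-0.5  0.  -2.  -0.2 -0.9  1.3 -0.5  0.2 -0.8  0.5  0.1  0.5  0.2 -0.9
 -0.6 -0.3 -0.4 -1.7  0.4 -1.6 -0.8 -0.5 -0.  -0.3  0.6 -1.1 -0.4 -1.3]
[ 5.51717904e+02 -1.77421892e+02  2.59957955e-01] 14.89449366630894 [-0.4 -0.2 -0.2  0.2  0.7  1.2 -0.  -1.4]
[ 5.50218347e+02 -1.71418900e+02  2.61737772e-01] 14.99646966815576 [-0.5 -0.6 -0.3  0.1  1.1  0.3]
[ 5.50950164e+02 -1.76192081e+02  2.59012235e-01] 14.840307899565744 [-0.8  0.  -0.6  0.4  0.3  1.5 -0.4 -1.2 -0.6 -1.6 -0.5 -1.   0.7 -0.7]
eye [ 532.10061683 -181.18653499   80.        ]
```

```bash
true
```

```text
(no output)
```

View pics/ov_top.png

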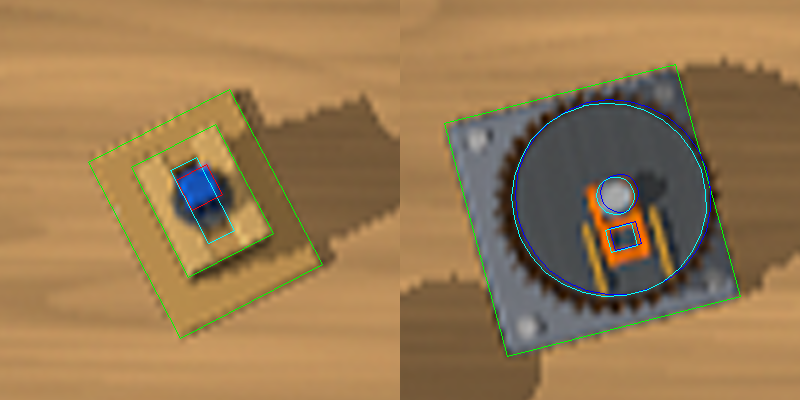

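View pics/ov_side.png

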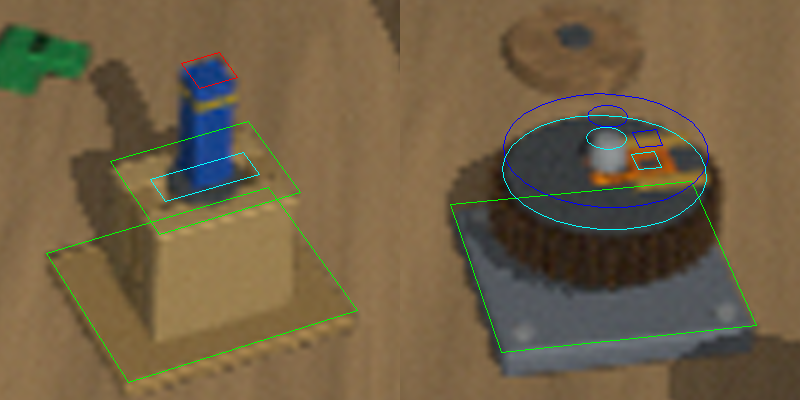

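```bash
cat >> h.py <<'E'
def st():
    s=arm.read_state();Rm=R.from_quat(s['ee_rot']).as_matrix()
    yaw=np.degrees(np.arctan2(Rm[1,2],Rm[0,2]))
    print('t',round(s['clock'],2),'pos',s['position'].round(1),'yawz',round(yaw,2),'y',Rm[:,1].round(4),'F',s['contact_force'].round(2),'M',s['wrist_torque'].round(2),'w',round(s['gripper_width'],1),'j',s['joints'].round(2))
    return s,Rm
def go(p,yaw=None):
    # print shift (cm, tool axes) and turn to bring TCP to world p with tool z yaw (deg), tool y down
    s,Rm=st()
    print('shift',(Rm.T@(np.array(p)-s['position'])/10).round(3))
    if yaw is not None:
        z=np.array([np.cos(np.radians(yaw)),np.sin(np.radians(yaw)),0]);y=np.array([0,0,-1.]);x=np.cross(y,z)
        T=np.stack([x,y,z],1);print('turn',np.degrees(R.from_matrix(Rm.T@T).as_rotvec()).round(2))
E
python3 - <<'E'
from h import *
for y in(118,-62):go([572,132,200],y)
for y in(15,-165):go([532,-182,200],y)
E
```

```text
t 0.5 pos [251.8 572.  250.3] yawz -113.77 y [-0.e+00 -1.e-04 -1.e+00] F [ 0.04  0.85 -0.47] M [ 0.03  0.03 -0.02] w 85.5 j [ 1.41  0.38  0.01 -0.   -1.19 -0.26]
shift [-47.033   5.029  27.361]
turn [-0.0000e+00  1.2823e+02 -1.0000e-02]
t 0.5 pos [251.8 572.  250.3] yawz -113.77 y [-0.e+00 -1.e-04 -1.e+00] F [ 0.04  0.85 -0.47] M [ 0.03  0.03 -0.02] w 85.5 j [ 1.41  0.38  0.01 -0.   -1.19 -0.26]
shift [-47.033   5.029  27.361]
turn [ -0.   -51.77   0.  ]
t 0.5 pos [251.8 572.  250.3] yawz -113.77 y [-0.e+00 -1.e-04 -1.e+00] F [ 0.04  0.85 -0.47] M [ 0.03  0.03 -0.02] w 85.5 j [ 1.41  0.38  0.01 -0.   -1.19 -0.26]
shift [-56.028   5.032  57.71 ]
turn [-0.0000e+00 -1.2877e+02  1.0000e-02]
t 0.5 pos [251.8 572.  250.3] yawz -113.77 y [-0.e+00 -1.e-04 -1.e+00] F [ 0.04  0.85 -0.47] M [ 0.03  0.03 -0.02] w 85.5 j [ 1.41  0.38  0.01 -0.   -1.19 -0.26]
shift [-56.028   5.032  57.71 ]
turn [-1.000e-02  5.123e+01 -0.000e+00]
```

```bash
python3 -m inch '[[0.5,-10,2,6,0,-10,0],[0.5,-47,5,27.4,0,-51.8,0],[0.5,-47,5,27.4,0,-51.8,0],[0.5,-47,5,27.4,0,-51.8,0],[0.5,-47,5,27.4,0,-51.8,0],[0.5,-47,5,27.4,0,-51.8,0],[0.5,-47,5,27.4,0,-51.8,0],[0.5,-47,5,27.4,0,-51.8,0],[0.5,-47,5,27.4,0,-51.8,0],[0.5,-47,5,27.4,0,-51.8,0],[0.5,-47,5,27.4,0,-51.8,0],[0.5,-47,5,27.4,0,-51.8,0],[0.5,-47,5,27.4,0,-51.8,0],[0.5,-47,5,27.4,0,-51.8,0],[0.5,-47,5,27.4,0,-51.8,0],[0.5,-47,5,27.4,0,-51.8,0],[0.5,-47,5,27.4,0,-51.8,0],[0.5,-47,5,27.4,0,-51.8,0]]'; python3 - <<'E'
from h import *
go([572,133,96],-62)
cv2.imwrite("pics/s1.png",arm.get_image("side")[150:330,220:440,::-1].repeat(3,0).repeat(3,1)); cv2.imwrite("pics/t1.png",arm.get_image("top")[180:320,200:400,::-1].repeat(3,0).repeat(3,1))
E
```

```text
clock: 2.0
position: [571.0, 133.0, 200.7]
ee_rot: [-0.172, 0.686, -0.686, 0.172]
contact_force: [0.3, -0.6, 0.1]
gripper_width: 42.6
t 2.0 pos [571.  133.  200.7] yawz -61.86 y [ 4.e-04  3.e-04 -1.e+00] F [ 0.34 -0.64  0.06] M [0.03 0.02 0.01] w 42.6 j [ 0.5   0.36 -0.16 -0.   -1.05  1.56]
shift [-0.079 10.467  0.048]
turn [ 0.01  0.14 -0.03]
```

View pics/s1.png

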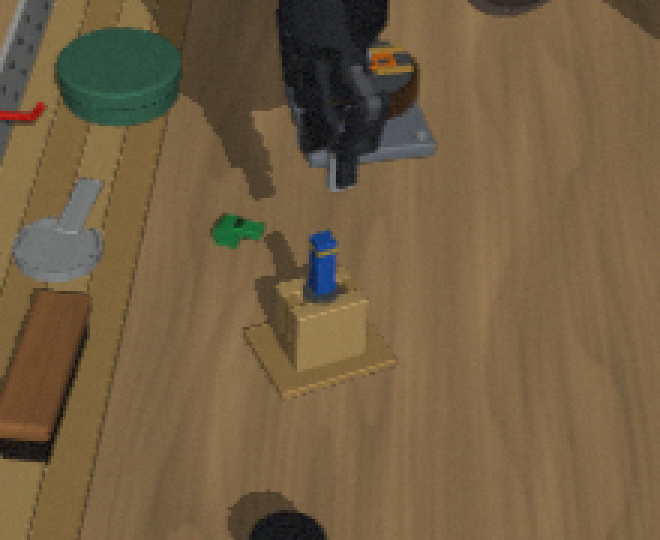

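View pics/t1.png

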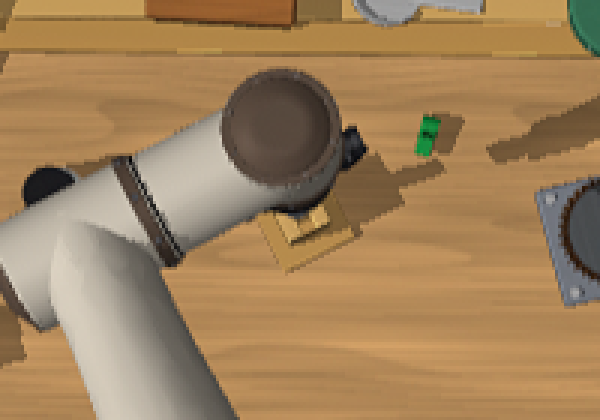

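```bash
python3 -m inch '[[0.5,-0.08,3,0,0,0,0],[0.5,-0.08,6,0,0,0,0],[0.5,-0.08,8,0,0,0,0],[0.5,-0.08,9.5,0,0,0,0],[0.5,-0.08,10.4,0,0,0,0],[0.5,-0.08,10.4,0,0,0,0],[0.5,-0.08,10.4,0,0,0,0]]'; python3 - <<'E'
from h import *
st()
cv2.imwrite("pics/s2.png",cv2.resize(arm.get_image("side")[190:290,270:390,::-1],None,fx=5,fy=5,interpolation=2))
E
```

```text
clock: 2.68
position: [572.5, 132.8, 96.7]
ee_rot: [0.172, -0.686, 0.686, -0.172]
contact_force: [-0.0, 0.2, -0.0]
gripper_width: 42.4
t 2.68 pos [572.5 132.8  96.7] yawz -61.9 y [ 5.e-04 -1.e-04 -1.e+00] F [-0.    0.21 -0.04] M [-0.05 -0.03  0.02] w 42.4 j [ 0.5   0.47 -0.28  0.   -0.82  1.56]
```

View pics/s2.png

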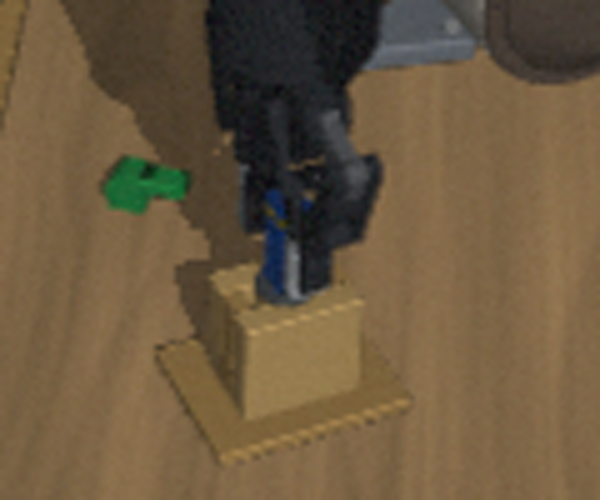

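```bash
python3 -m inch '[[0.3,0,0,0,0,0,0],[0.2,0,0,0,0,0,0],[0.1,0,0,0,0,0,0],[0.1,0,0,0,0,0,0],[0.1,0,0,0,0,0,0],[0,0,0,0,0,0,0],[0,0,0,0,0,0,0],[0,0,0,0,0,0,0]]'; python3 - <<'E'
from h import *
st()
cv2.imwrite("pics/s3.png",cv2.resize(arm.get_image("side")[190:290,270:390,::-1],None,fx=5,fy=5,interpolation=2))
E
```

```text
clock: 3.4
position: [573.0, 132.6, 97.7]
ee_rot: [-0.171, 0.686, -0.686, 0.172]
contact_force: [-1.2, 1.5, 6.6]
gripper_width: 15.4
t 3.4 pos [573.  132.6  97.7] yawz -61.94 y [ 2.3e-03  9.0e-04 -1.0e+00] F [-1.24  1.53  6.57] M [ 0.35  0.37 -0.05] w 15.4 j [ 0.5   0.47 -0.28  0.   -0.82  1.56]
```

View pics/s3.png

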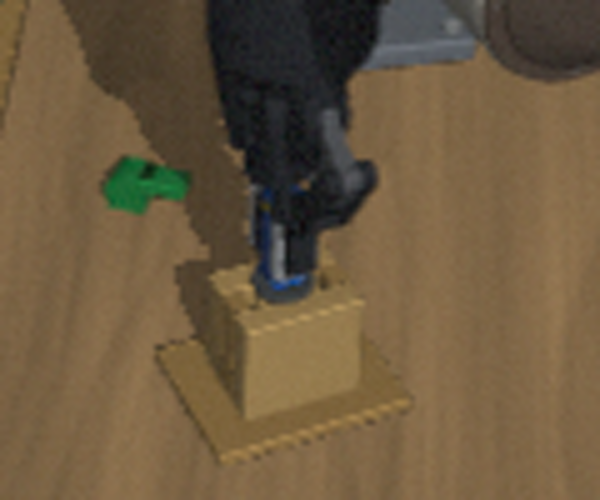

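```bash
python3 -m inch '[[0,0,-0.5,0,0,0,0],[0,0,-1.5,0,0,0,0],[0,0,-3,0,0,0,0],[0,0,-5,0,0,0,0],[0,0,-7,0,0,0,0],[0,0,-9,0,0,0,0],[0,0,-11,0,0,0,0],[0,0,-11.5,0,0,0,0],[0,0,-11.5,0,0,0,0],[0,0,-11.5,0,0,0,0]]'; python3 - <<'E'
from h import *
st()
go([532,-182,185],-165)
im=arm.get_image("side");cv2.imwrite("pics/side4.png",im[:,:,::-1])
cv2.imwrite("pics/s4.png",cv2.resize(im[170:290,260:404,::-1],None,fx=5,fy=5,interpolation=2))
print(proj("side",[572.5,132.6,208-4.7-71]),proj("side",[572.5,132.6,208]))
E
```

```text
clock: 4.28
position: [571.6, 132.0, 210.6]
ee_rot: [-0.172, 0.686, -0.686, 0.171]
contact_force: [-0.4, 0.6, -1.2]
gripper_width: 15.0
t 4.28 pos [571.6 132.  210.6] yawz -62.0 y [-1.3e-03  1.0e-04 -1.0e+00] F [-0.39  0.63 -1.24] M [-0.02 -0.02 -0.01] w 15.0 j [ 0.5   0.35 -0.15 -0.   -1.07  1.56]
t 4.28 pos [571.6 132.  210.6] yawz -62.0 y [-1.3e-03  1.0e-04 -1.0e+00] F [-0.39  0.63 -1.24] M [-0.02 -0.02 -0.01] w 15.0 j [ 0.5   0.35 -0.15 -0.   -1.07  1.56]
shift [18.241  2.563 25.866]
turn [-3.00e-02  1.03e+02  8.00e-02]
[[327.54029898 223.26762025]] [[328.63967712 196.16056754]]
```

View pics/s4.png

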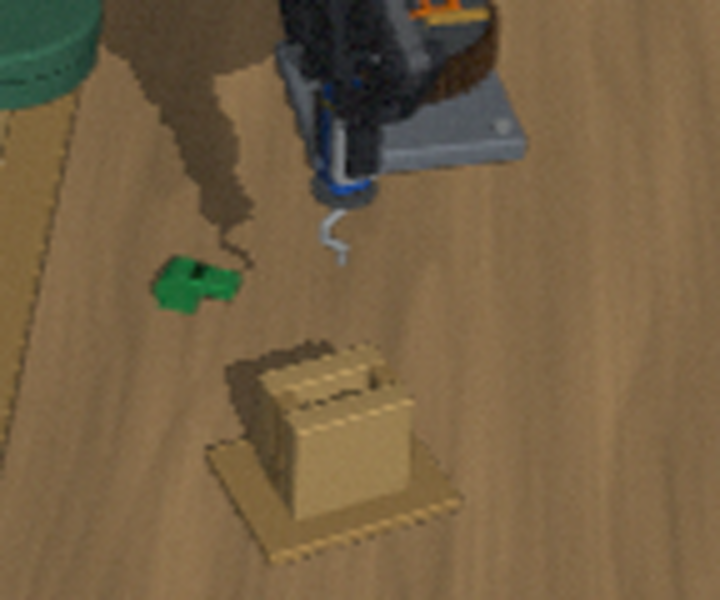

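```bash
python3 -m inch '[[0,2,0,3,0,7,0],[0,18.2,0,25.9,0,103,0],[0,18.2,0,25.9,0,103,0],[0,18.2,0,25.9,0,103,0],[0,18.2,0,25.9,0,103,0],[0,18.2,0,25.9,0,103,0],[0,18.2,0,25.9,0,103,0],[0,18.2,0,25.9,0,103,0],[0,18.2,0,25.9,0,103,0],[0,18.2,0,25.9,0,103,0],[0,18.2,0,25.9,0,103,0],[0,18.2,0,25.9,0,103,0],[0,18.2,0,25.9,0,103,0],[0,18.2,0,25.9,0,103,0],[0,18.2,0,25.9,0,103,0],[0,18.2,0,25.9,0,103,0],[0,18.2,0,25.9,0,103,0],[0,18.2,0,25.9,0,103,0],[0,18.2,0,25.9,0,103,0]]'; python3 - <<'E'
from h import *
st()
go([532,-182,175],-165)
for n in P:
    im=arm.get_image(n);cv2.imwrite(f"pics/{n}5.png",im[:,:,::-1])
    c=proj(n,[532,-182,100])[0].astype(int)
    cv2.imwrite(f"pics/{n[0]}5.png",cv2.resize(im[c[1]-40:c[1]+40,c[0]-50:c[0]+50,::-1],None,fx=7,fy=7,interpolation=2)); print(c)
E
```

```text
clock: 5.92
position: [533.1, -181.9, 210.8]
ee_rot: [-0.43, -0.561, 0.561, 0.43]
contact_force: [-0.1, 0.1, -0.4]
gripper_width: 15.0
t 5.92 pos [ 533.1 -181.9  210.8] yawz -164.92 y [-1.e-03  1.e-04 -1.e+00] F [-0.1   0.1  -0.35] M [ 0.03 -0.04 -0.06] w 15.0 j [-0.04  0.31 -0.2  -0.   -1.05  0.3 ]
t 5.92 pos [ 533.1 -181.9  210.8] yawz -164.92 y [-1.e-03  1.e-04 -1.e+00] F [-0.1   0.1  -0.35] M [ 0.03 -0.04 -0.06] w 15.0 j [-0.04  0.31 -0.2  -0.   -1.05  0.3 ]
shift [0.023 3.579 0.109]
turn [-0.05  0.08  0.02]
[347 160]
[408 261]
```

View pics/s5.png

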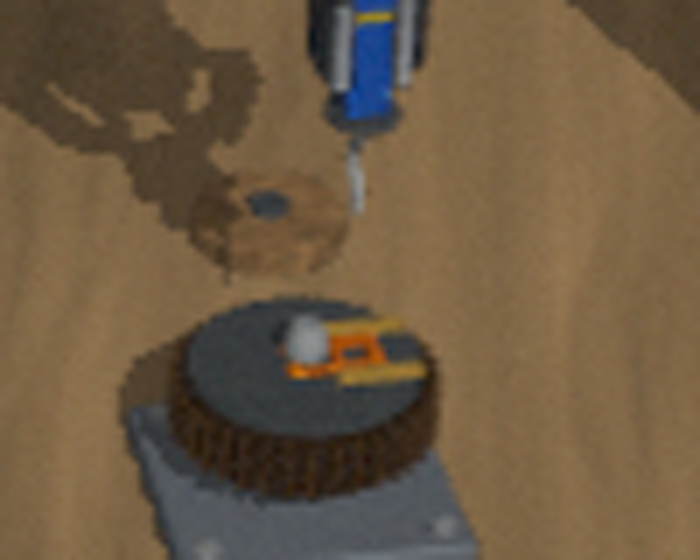

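View pics/t5.png

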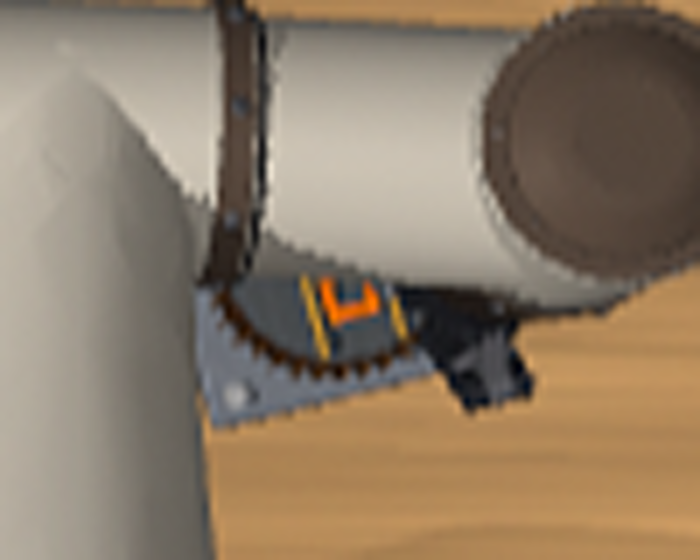

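```bash
python3 - <<'E'
from h import *
pt=np.array([348.1,150.3])-.0
pr=proj("side",[533.1,-181.9,135.1])[0];print(pr,pt-pr)
b=pt-pr
e=np.array([347.7,170.3])
for z in(68,70,72,74,76):print(z,atz("side",e-b,z).round(1),'nob',atz("side",e,z).round(1),'top',atz("top",np.array([230,230])*.165+[370,225]-.4,z).round(1))
# head centre sphere-ish top: top zoom (222,186)
for z in(84,88,92): print('head',z,atz("top",np.array([222,186])*.165+[370,225]-.4,z).round(1))
E
```

```text
[347.6452853  149.52403138] [0.4547147  0.77596862]
68 [ 530.6 -186.5   68. ] nob [ 529.3 -182.8   68. ] top [ 531.3 -183.7   68. ]
70 [ 530.6 -183.5   70. ] nob [ 529.3 -179.7   70. ] top [ 531.2 -183.4   70. ]
72 [ 530.7 -180.5   72. ] nob [ 529.4 -176.7   72. ] top [ 531. -183.   72.]
74 [ 530.7 -177.4   74. ] nob [ 529.4 -173.7   74. ] top [ 530.8 -182.7   74. ]
76 [ 530.8 -174.4   76. ] nob [ 529.5 -170.7   76. ] top [ 530.6 -182.3   76. ]
head 84 [ 550.8 -177.4   84. ]
head 88 [ 550.3 -176.8   88. ]
head 92 [ 549.9 -176.1   92. ]
```

```bash
python3 -m inch '[[0,0.05,1,0.18,0,0,0],[0,0.05,2,0.18,0,0,0],[0,0.05,3,0.18,0,0,0],[0,0.05,4,0.18,0,0,0],[0,0.05,4.7,0.18,0,0,0],[0,0.05,5,0.18,0,0,0],[0,0.05,5,0.18,0,0,0],[0,0.05,5,0.18,0,0,0],[0,0.05,5,0.18,0,0,0]]'; python3 - <<'E'
from h import *
go([531.2,-182.7,160],-165)
n="side"
im=arm.get_image(n);cv2.imwrite(f"pics/{n}6.png",im[:,:,::-1])
cv2.imwrite(f"pics/{n[0]}6.png",cv2.resize(im[130:200,300:400,::-1],None,fx=8,fy=8,interpolation=2))
E
```

```text
clock: 6.77
position: [531.9, -182.0, 161.8]
ee_rot: [0.431, 0.561, -0.561, -0.43]
contact_force: [-0.1, 0.0, -1.6]
gripper_width: 15.4
t 6.77 pos [ 531.9 -182.   161.8] yawz -164.96 y [ 1.e-03 -2.e-04 -1.e+00] F [-0.12  0.04 -1.6 ] M [ 0.02  0.   -0.04] w 15.4 j [-0.04  0.36 -0.27  0.   -0.94  0.3 ]
shift [-0.049  0.178  0.087]
turn [ 0.05  0.04 -0.03]
```

View pics/s6.png

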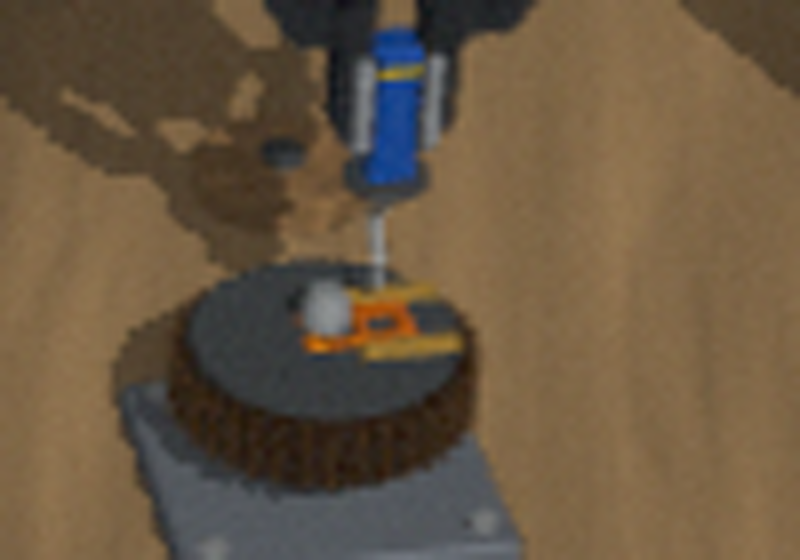

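```bash
python3 -m inch '[[0,-0.05,0.3,0.09,0,0,0],[0,-0.05,0.6,0.09,0,0,0],[0,-0.05,0.8,0.09,0,0,0],[0,-0.05,0.95,0.09,0,0,0],[0,-0.05,1,0.09,0,0,0],[0,-0.05,1,0.09,0,0,0],[0,-0.05,1,0.09,0,0,0]]'; python3 - <<'E'
from h import *
st()
n="side"
im=arm.get_image(n);cv2.imwrite(f"pics/{n}7.png",im[:,:,::-1])
cv2.imwrite(f"pics/{n[0]}7.png",cv2.resize(im[140:190,320:380,::-1],None,fx=12,fy=12,interpolation=2))
E
```

```text
clock: 7.4
position: [530.8, -182.7, 151.3]
ee_rot: [-0.43, -0.561, 0.561, 0.43]
contact_force: [0.5, 0.0, -0.2]
gripper_width: 15.0
t 7.4 pos [ 530.8 -182.7  151.3] yawz -164.96 y [ 0.e+00 -1.e-04 -1.e+00] F [ 0.52  0.02 -0.19] M [ 0.01  0.06 -0.04] w 15.0 j [-0.04  0.37 -0.29  0.   -0.91  0.31]
```

View pics/s7.png

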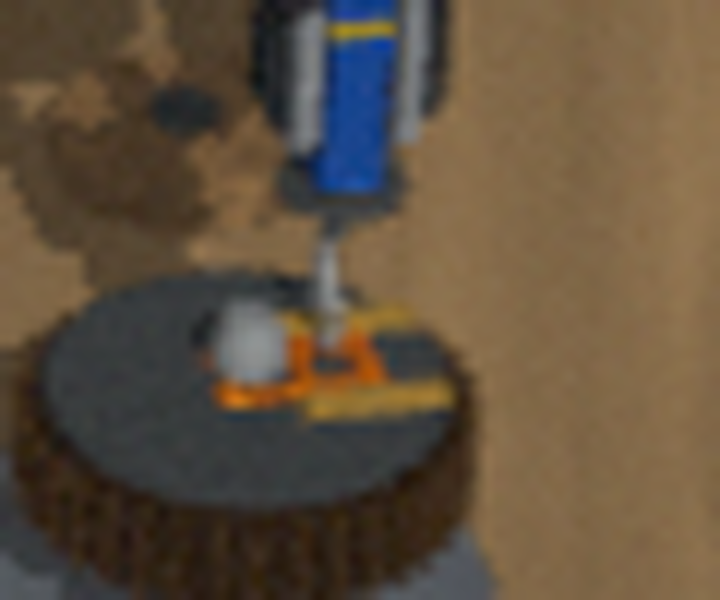

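```bash
python3 -m inch '[[0,0,0.05,0.03,0,0,0],[0,0,0.1,0.03,0,0,0],[0,0,0.15,0.03,0,0,0],[0,0,0.2,0.03,0,0,0],[0,0,0.2,0.03,0,0,0]]'; python3 -m inch '[[0,0,0.05,0,0,0,0],[0,0,0.1,0,0,0,0],[0,0,0.1,0,0,0,0]]';python3 -m inch '[[0,0,0.05,0,0,0,0],[0,0,0.1,0,0,0,0],[0,0,0.1,0,0,0,0]]'
```

```text
clock: 7.87
position: [530.4, -182.7, 149.2]
ee_rot: [-0.43, -0.561, 0.561, 0.43]
contact_force: [0.2, 0.1, -0.6]
gripper_width: 15.1
clock: 8.12
position: [530.4, -182.7, 148.2]
ee_rot: [-0.43, -0.561, 0.561, 0.43]
contact_force: [-0.8, 0.2, -0.5]
gripper_width: 15.6
clock: 8.37
position: [530.4, -182.7, 147.2]
ee_rot: [-0.43, -0.561, 0.561, 0.43]
contact_force: [0.5, 0.4, -1.0]
gripper_width: 15.3
```

```bash
python3 -m inch '[[0,0,0.05,0,0,0,0],[0,0,0.1,0,0,0,0],[0,0,0.1,0,0,0,0]]';python3 -m inch '[[0,0,0.05,0,0,0,0],[0,0,0.1,0,0,0,0],[0,0,0.1,0,0,0,0]]'
```

```text
clock: 8.62
position: [530.4, -182.7, 146.2]
ee_rot: [-0.43, -0.561, 0.561, 0.43]
contact_force: [0.3, -0.4, -0.9]
gripper_width: 15.0
clock: 8.87
position: [530.4, -182.7, 145.2]
ee_rot: [-0.43, -0.561, 0.561, 0.43]
contact_force: [-0.2, 0.4, -0.6]
gripper_width: 15.1
```

```bash
python3 -m inch '[[0,0,0.05,0,0,0,0],[0,0,0.05,0,0,0,0]]';python3 -m inch '[[0,0,0.05,0,0,0,0],[0,0,0.05,0,0,0,0]]'; python3 - <<'E'
from h import *
st()
n="side"
im=arm.get_image(n);cv2.imwrite(f"pics/{n}8.png",im[:,:,::-1])
cv2.imwrite(f"pics/{n[0]}8.png",cv2.resize(im[140:190,320:380,::-1],None,fx=12,fy=12,interpolation=2))
E
```

```text
clock: 9.03
position: [530.4, -182.7, 144.7]
ee_rot: [-0.43, -0.561, 0.561, 0.43]
contact_force: [-0.1, 0.1, -0.6]
gripper_width: 14.9
clock: 9.2
position: [530.5, -182.8, 144.5]
ee_rot: [-0.43, -0.561, 0.561, 0.43]
contact_force: [-0.6, -0.6, 0.4]
gripper_width: 15.1
t 9.2 pos [ 530.5 -182.8  144.5] yawz -164.96 y [ 1.e-04 -2.e-04 -1.e+00] F [-0.58 -0.63  0.44] M [-0.    0.12  0.01] w 15.1 j [-0.04  0.38 -0.3   0.   -0.9   0.31]
```

View pics/s8.png

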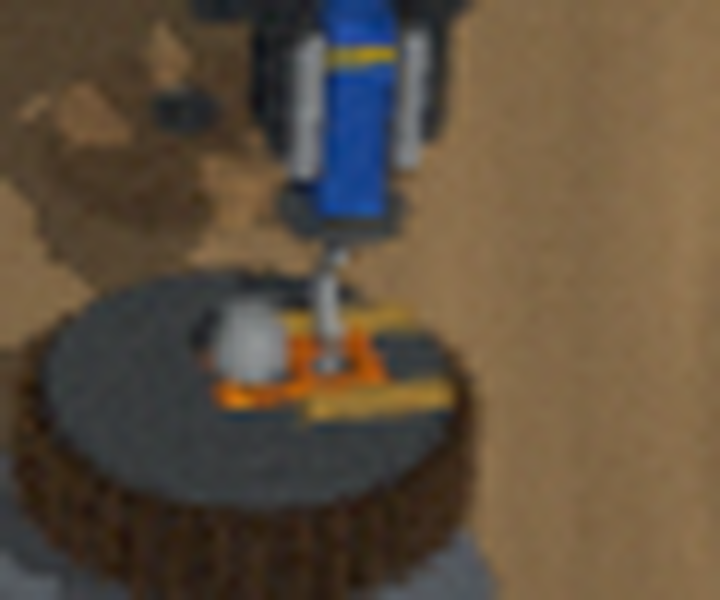

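```bash
python3 -m inch '[[0,0,0.04,0,0,0,0],[0,0,0.04,0,0,0,0],[0,0,0.04,0,0,0,0]]'
```

```text
clock: 9.5
position: [530.6, -182.8, 144.4]
ee_rot: [0.43, 0.561, -0.561, -0.43]
contact_force: [-0.8, 0.1, 3.0]
gripper_width: 15.5
```

```bash
python3 -m inch '[[0,0,-0.14,0,0,0,0],[0,0,-0.14,0,0,0,0]]'; python3 -m inch '[[0,0,0,0.05,0,0,0],[0,0,0,0.1,0,0,0],[0,0,0,0.15,0,0,0],[0,0,0,0.2,0,0,0],[0,0,0,0.2,0,0,0]]'; python3 -m inch '[[0,0,0,0.05,0,0,0],[0,0,0,0.1,0,0,0],[0,0,0,0.1,0,0,0]]'
```

```text
clock: 9.67
position: [530.5, -182.7, 145.2]
ee_rot: [0.43, 0.561, -0.561, -0.43]
contact_force: [-0.5, -0.7, -0.2]
gripper_width: 15.4
clock: 10.08
position: [528.3, -183.3, 145.2]
ee_rot: [-0.43, -0.561, 0.561, 0.43]
contact_force: [-0.2, -0.5, -1.1]
gripper_width: 15.6
clock: 10.33
position: [527.5, -183.5, 145.3]
ee_rot: [0.43, 0.561, -0.561, -0.43]
contact_force: [0.9, 0.5, -0.7]
gripper_width: 15.2
```

```bash
python3 -m inch '[[0,0,0,0.05,0,0,0],[0,0,0,0.1,0,0,0],[0,0,0,0.1,0,0,0]]'; python3 -m inch '[[0,0,0,0.05,0,0,0],[0,0,0,0.1,0,0,0],[0,0,0,0.1,0,0,0]]'; python3 - <<'E'
from h import *
st()
n="side"
im=arm.get_image(n);cv2.imwrite(f"pics/{n}9.png",im[:,:,::-1])
cv2.imwrite(f"pics/{n[0]}9.png",cv2.resize(im[140:190,320:380,::-1],None,fx=12,fy=12,interpolation=2))
E
```

```text
clock: 10.58
position: [527.0, -183.7, 145.4]
ee_rot: [0.431, 0.561, -0.561, -0.43]
contact_force: [1.1, 1.3, -1.7]
gripper_width: 15.3
clock: 10.83
position: [526.5, -183.9, 145.5]
ee_rot: [0.431, 0.562, -0.561, -0.43]
contact_force: [3.0, 0.8, -2.5]
gripper_width: 15.2
t 10.83 pos [ 526.5 -183.9  145.5] yawz -164.96 y [ 2.3e-03  1.0e-04 -1.0e+00] F [ 3.    0.84 -2.46] M [ 0.41 -1.01  0.03] w 15.2 j [-0.05  0.37 -0.3  -0.   -0.89  0.31]
```

View pics/s9.png

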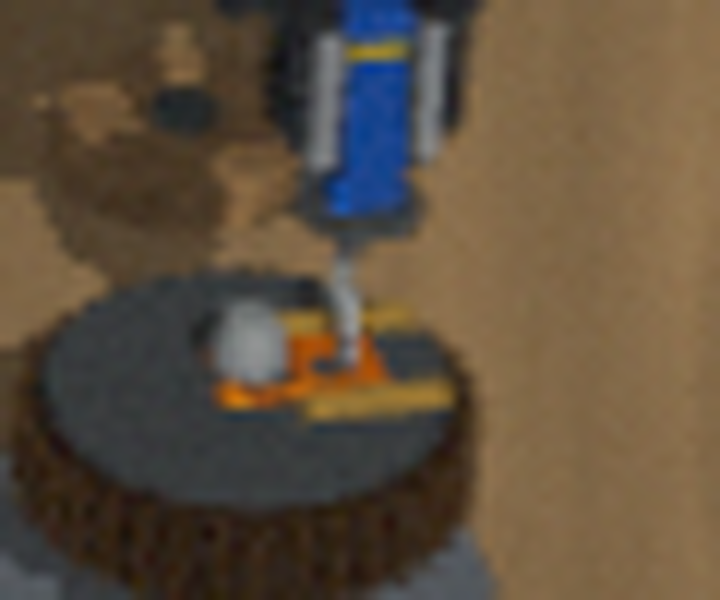

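```bash
python3 -m inch '[[0,0,0.01,0.05,0,0,0],[0,0,0.02,0.1,0,0,0],[0,0,0.02,0.1,0,0,0]]'; python3 -m inch '[[0,0,0,0.05,0,0,0],[0,0,0,0.1,0,0,0],[0,0,0,0.1,0,0,0]]'
```

```text
clock: 11.13
position: [525.8, -184.1, 145.5]
ee_rot: [0.431, 0.562, -0.56, -0.429]
contact_force: [4.4, 2.3, -1.8]
gripper_width: 15.2
clock: 11.38
position: [525.3, -184.3, 145.6]
ee_rot: [0.431, 0.562, -0.56, -0.429]
contact_force: [4.9, 2.4, -2.5]
gripper_width: 15.2
```

```bash
python3 -m inch '[[0,0,0,0.05,0,0,0],[0,0,0,0.1,0,0,0],[0,0,0,0.1,0,0,0]]'; python3 -c "
from h import *
st()"
```

```text
clock: 11.63
position: [524.9, -184.4, 145.6]
ee_rot: [0.432, 0.562, -0.56, -0.429]
contact_force: [6.7, 3.5, -2.8]
gripper_width: 15.1
t 11.63 pos [ 524.9 -184.4  145.6] yawz -164.95 y [ 5.6e-03  3.0e-04 -1.0e+00] F [ 6.7   3.46 -2.79] M [ 0.99 -2.28 -0.02] w 15.1 j [-0.05  0.37 -0.31 -0.   -0.89  0.31]
```

```bash
python3 -m inch '[[0,0,0,0.05,0,0,0],[0,0,0,0.1,0,0,0],[0,0,0,0.1,0,0,0]]';python3 -m inch '[[0,0,0,0.05,0,0,0],[0,0,0,0.1,0,0,0],[0,0,0,0.1,0,0,0]]'; python3 - <<'E'
from h import *
st()
n="side"
im=arm.get_image(n);cv2.imwrite(f"pics/{n}10.png",im[:,:,::-1])
cv2.imwrite(f"pics/{n[0]}10.png",cv2.resize(im[140:190,320:380,::-1],None,fx=12,fy=12,interpolation=2))
E
```

```text
clock: 11.88
position: [524.4, -184.5, 145.7]
ee_rot: [0.432, 0.563, -0.56, -0.428]
contact_force: [6.8, 3.3, -3.3]
gripper_width: 15.6
clock: 12.13
position: [524.0, -184.7, 145.7]
ee_rot: [0.432, 0.563, -0.559, -0.428]
contact_force: [8.6, 3.7, -4.3]
gripper_width: 15.3
t 12.13 pos [ 524.  -184.7  145.7] yawz -164.95 y [ 8.3e-03  5.0e-04 -1.0e+00] F [ 8.59  3.71 -4.32] M [ 1.3  -2.86 -0.  ] w 15.3 j [-0.05  0.36 -0.31 -0.   -0.89  0.31]
```

View pics/s10.png

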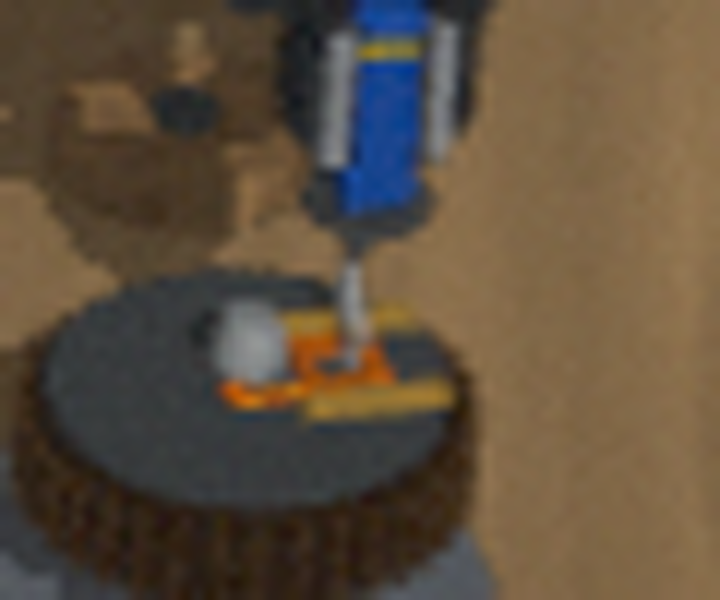

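```bash
python3 -m inch '[[0,0,0.02,0.05,0,0,0],[0,0,0.03,0.1,0,0,0],[0,0,0.03,0.1,0,0,0]]';python3 -m inch '[[0,0,0.0,0.05,0,0,0],[0,0,0.0,0.1,0,0,0],[0,0,0.0,0.1,0,0,0]]'
```

```text
clock: 12.43
position: [523.6, -184.8, 145.7]
ee_rot: [0.433, 0.563, -0.559, -0.428]
contact_force: [8.9, 3.2, -3.4]
gripper_width: 15.3
clock: 12.68
position: [522.9, -185.0, 145.7]
ee_rot: [0.433, 0.564, -0.559, -0.427]
contact_force: [9.6, 4.6, -4.7]
gripper_width: 15.1
```

```bash
python3 -m inch '[[0,0,0.0,0.05,0,0,0],[0,0,0.0,0.1,0,0,0],[0,0,0.0,0.1,0,0,0]]'; python3 - <<'E'
from h import *
st()
n="side"
im=arm.get_image(n);cv2.imwrite(f"pics/{n}11.png",im[:,:,::-1])
cv2.imwrite(f"pics/{n[0]}11.png",cv2.resize(im[140:190,320:380,::-1],None,fx=12,fy=12,interpolation=2))
E
```

```text
clock: 12.93
position: [522.4, -185.2, 145.8]
ee_rot: [0.433, 0.564, -0.559, -0.427]
contact_force: [9.9, 5.1, -5.6]
gripper_width: 15.2
t 12.93 pos [ 522.4 -185.2  145.8] yawz -164.93 y [ 1.140e-02  6.000e-04 -9.999e-01] F [ 9.88  5.06 -5.61] M [ 1.72 -3.52  0.  ] w 15.2 j [-0.05  0.36 -0.32 -0.   -0.88  0.31]
```

View pics/s11.png

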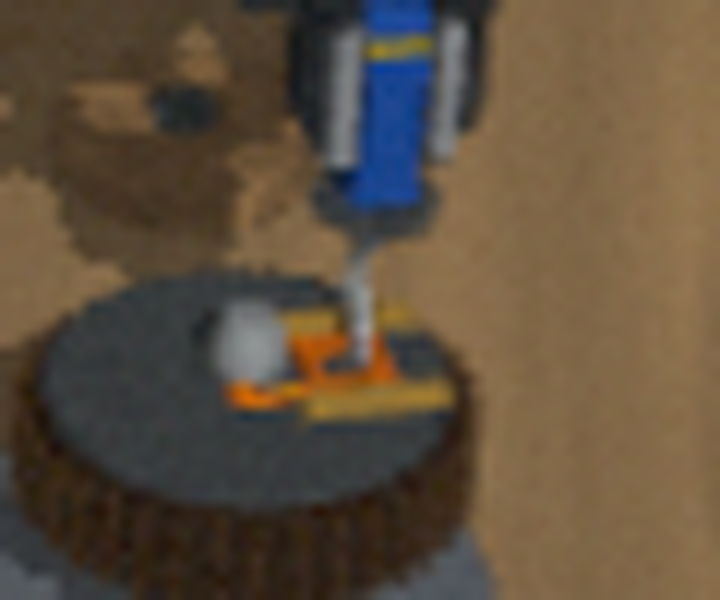

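```bash
python3 -m inch '[[0,0.0,0.03,0.05,0,0,0],[0,0.0,0.05,0.1,0,0,0],[0,0,0.05,0.1,0,0,0]]';python3 -m inch '[[0,0,0.01,0.05,0,0,0],[0,0,0.02,0.1,0,0,0],[0,0,0.02,0.1,0,0,0]]'
```

```text
clock: 13.23
position: [520.8, -185.5, 145.5]
ee_rot: [0.433, 0.563, -0.559, -0.427]
contact_force: [7.3, 4.2, -1.3]
gripper_width: 14.9
clock: 13.48
position: [515.8, -186.7, 144.7]
ee_rot: [-0.43, -0.561, 0.562, 0.43]
contact_force: [-0.2, -0.3, -0.6]
gripper_width: 15.2
```

```bash
python3 -m inch '[[0,0,-0.06,0,0,0,0],[0,0,-0.06,0,0,0,0]]'; python3 - <<'E'
from h import *
st()
n="side"
im=arm.get_image(n);cv2.imwrite(f"pics/{n}12.png",im[:,:,::-1])
cv2.imwrite(f"pics/{n[0]}12.png",cv2.resize(im[140:190,320:380,::-1],None,fx=12,fy=12,interpolation=2))
E
```

```text
clock: 13.65
position: [514.7, -186.9, 144.5]
ee_rot: [-0.43, -0.56, 0.562, 0.431]
contact_force: [0.7, 0.7, 0.9]
gripper_width: 15.2
t 13.65 pos [ 514.7 -186.9  144.5] yawz -164.98 y [-3.e-03 -2.e-04 -1.e+00] F [0.75 0.7  0.85] M [ 0.12 -0.09 -0.03] w 15.2 j [-0.05  0.36 -0.33  0.   -0.89  0.31]
```

View pics/s12.png

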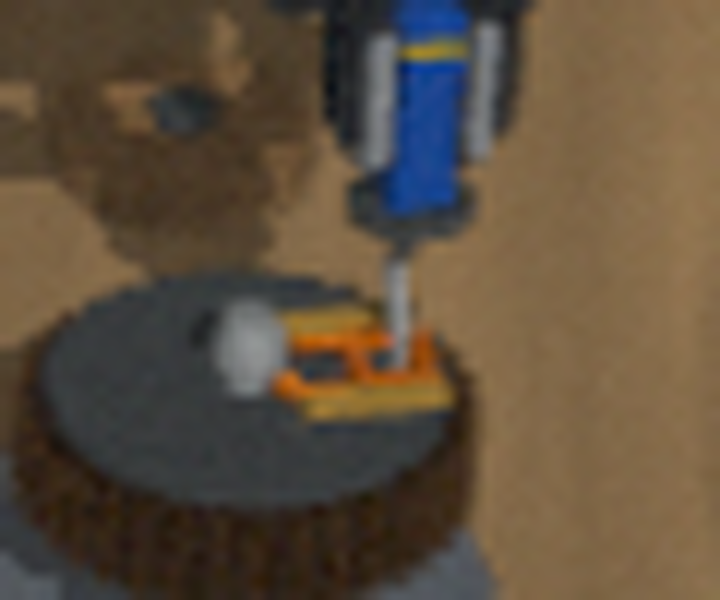

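```bash
python3 -m inch '[[0,0,-0.08,0,0,0,0],[0,0,-0.08,0.05,0,0,0],[0,0,-0.08,0.1,0,0,0],[0,0,-0.08,0.15,0,0,0],[0,0,-0.08,0.2,0,0,0],[0,0,-0.08,0.2,0,0,0]]';  python3 -m inch '[[0,0,0,0.05,0,0,0],[0,0,0,0.1,0,0,0],[0,0,0,0.15,0,0,0],[0,0,0,0.2,0,0,0],[0,0,0,0.2,0,0,0]]'; python3 - <<'E'
from h import *
st()
n="side"
im=arm.get_image(n);cv2.imwrite(f"pics/{n}13.png",im[:,:,::-1])
cv2.imwrite(f"pics/{n[0]}13.png",cv2.resize(im[140:190,320:380,::-1],None,fx=12,fy=12,interpolation=2))
E
```

```text
clock: 14.2
position: [513.8, -187.2, 145.4]
ee_rot: [-0.43, -0.561, 0.561, 0.43]
contact_force: [0.3, -0.4, -1.0]
gripper_width: 15.4
clock: 14.62
position: [512.0, -187.7, 145.5]
ee_rot: [-0.43, -0.561, 0.561, 0.43]
contact_force: [0.3, -0.2, -1.2]
gripper_width: 15.0
t 14.62 pos [ 512.  -187.7  145.5] yawz -164.97 y [-1.e-04  0.e+00 -1.e+00] F [ 0.29 -0.19 -1.19] M [ 0.06 -0.17 -0.05] w 15.0 j [-0.05  0.35 -0.33 -0.   -0.89  0.32]
```

View pics/s13.png

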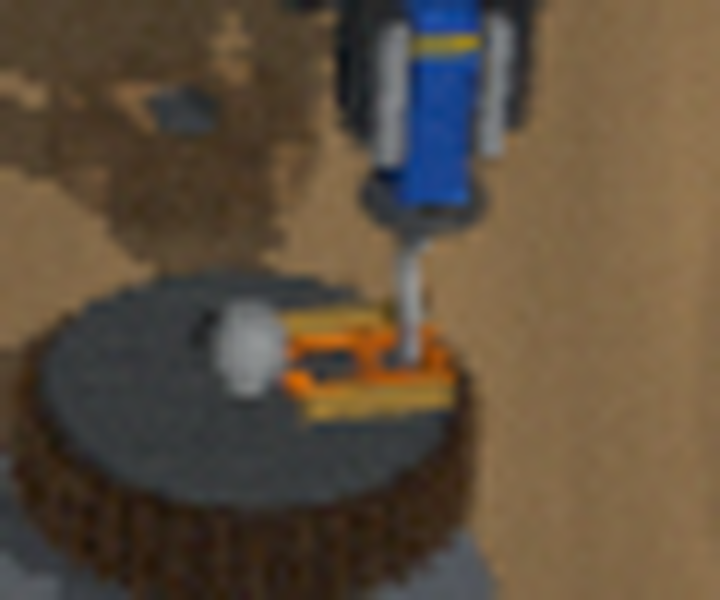

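```bash
python3 -m inch '[[0,0,0,-0.1,0,0,0],[0,0,0,-0.2,0,0,0],[0,0,-0.1,-0.2,0,0,0],[0,0,-0.4,-0.2,0,0,0],[0,0,-0.8,-0.2,0,0,0],[0,0,-1.5,-0.2,0,0,0],[0,0,-3,-0.2,0,0,0],[0,0,-5,-0.2,0,0,0],[0,0,-6.5,-0.2,0,0,0],[0,0,-6.5,-0.2,0,0,0],[0,0,-6.5,-0.2,0,0,0]]'; python3 - <<'E'
from h import *
go([572.7,132.7,211],-62)
n="side"
im=arm.get_image(n);cv2.imwrite(f"pics/{n}14.png",im[:,:,::-1])
cv2.imwrite(f"pics/{n[0]}14.png",cv2.resize(im[110:190,300:400,::-1],None,fx=7,fy=7,interpolation=2))
E
```

```text
clock: 15.58
position: [514.4, -187.1, 211.7]
ee_rot: [0.431, 0.562, -0.56, -0.43]
contact_force: [0.1, 0.4, -1.3]
gripper_width: 15.5
t 15.58 pos [ 514.4 -187.1  211.7] yawz -164.98 y [ 2.8e-03  1.0e-04 -1.0e+00] F [ 0.15  0.42 -1.27] M [0.02 0.04 0.  ] w 15.5 j [-0.05  0.28 -0.24 -0.   -1.04  0.32]
shift [ 29.379   0.093 -13.919]
turn [ 8.0000e-02 -1.0298e+02 -1.7000e-01]
```

View pics/s14.png

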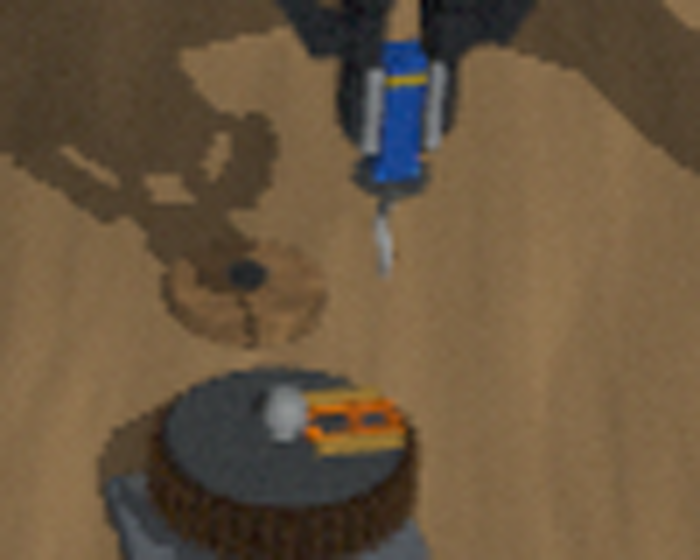

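```bash
python3 -m inch '[[0,3,0,-1.4,0,-7,0],[0,29.4,0,-13.9,0,-103,0],[0,29.4,0,-13.9,0,-103,0],[0,29.4,0,-13.9,0,-103,0],[0,29.4,0,-13.9,0,-103,0],[0,29.4,0,-13.9,0,-103,0],[0,29.4,0,-13.9,0,-103,0],[0,29.4,0,-13.9,0,-103,0],[0,29.4,0,-13.9,0,-103,0],[0,29.4,0,-13.9,0,-103,0],[0,29.4,0,-13.9,0,-103,0],[0,29.4,0,-13.9,0,-103,0],[0,29.4,0,-13.9,0,-103,0],[0,29.4,0,-13.9,0,-103,0],[0,29.4,0,-13.9,0,-103,0],[0,29.4,0,-13.9,0,-103,0],[0,29.4,0,-13.9,0,-103,0],[0,29.4,0,-13.9,0,-103,0],[0,29.4,0,-13.9,0,-103,0]]'; python3 - <<'E'
from h import *
go([572.5,132.6,150],-62)
n="side"
im=arm.get_image(n);cv2.imwrite(f"pics/{n}15.png",im[:,:,::-1])
cv2.imwrite(f"pics/{n[0]}15.png",cv2.resize(im[170:290,260:404,::-1],None,fx=5,fy=5,interpolation=2))
E
```

```text
clock: 17.22
position: [571.9, 132.8, 210.1]
ee_rot: [0.171, -0.686, 0.686, -0.171]
contact_force: [-0.0, -0.1, -0.6]
gripper_width: 15.2
t 17.22 pos [571.9 132.8 210.1] yawz -62.02 y [-8.e-04 -3.e-04 -1.e+00] F [-0.02 -0.06 -0.61] M [-0.01 -0.02  0.01] w 15.2 j [ 0.5   0.35 -0.15 -0.   -1.07  1.56]
shift [-0.054  6.008  0.046]
turn [ 0.   -0.02  0.05]
```

View pics/s15.png

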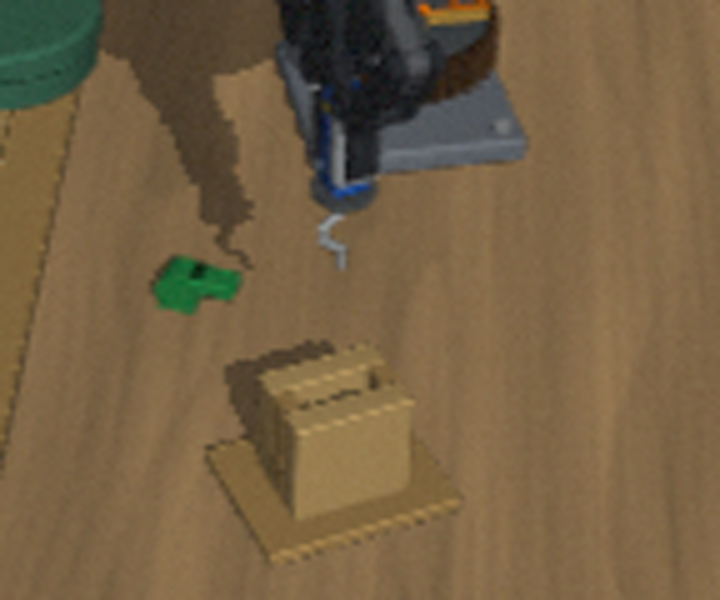

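```bash
python3 -m inch '[[0,-0.03,2,0.07,0,0,0],[0,-0.03,4,0.07,0,0,0],[0,-0.03,5.2,0.07,0,0,0],[0,-0.03,6,0.07,0,0,0],[0,-0.03,6.4,0.07,0,0,0],[0,-0.03,6.4,0.07,0,0,0],[0,-0.03,6.4,0.07,0,0,0]]'; python3 - <<'E'
from h import *
go([572.5,132.6,106],-62)
n="side"
im=arm.get_image(n);cv2.imwrite(f"pics/{n}16.png",im[:,:,::-1])
cv2.imwrite(f"pics/{n[0]}16.png",cv2.resize(im[170:290,260:404,::-1],None,fx=5,fy=5,interpolation=2))
E
```

```text
clock: 17.85
position: [573.1, 132.5, 147.1]
ee_rot: [0.171, -0.686, 0.686, -0.172]
contact_force: [1.0, -0.1, -0.4]
gripper_width: 15.4
t 17.85 pos [573.1 132.5 147.1] yawz -61.96 y [ 1.1e-03  2.0e-04 -1.0e+00] F [ 0.97 -0.09 -0.37] M [-0.    0.02  0.01] w 15.4 j [ 0.5   0.41 -0.23  0.   -0.93  1.56]
shift [ 0.054  4.11  -0.037]
turn [-0.02  0.04 -0.06]
```

View pics/s16.png

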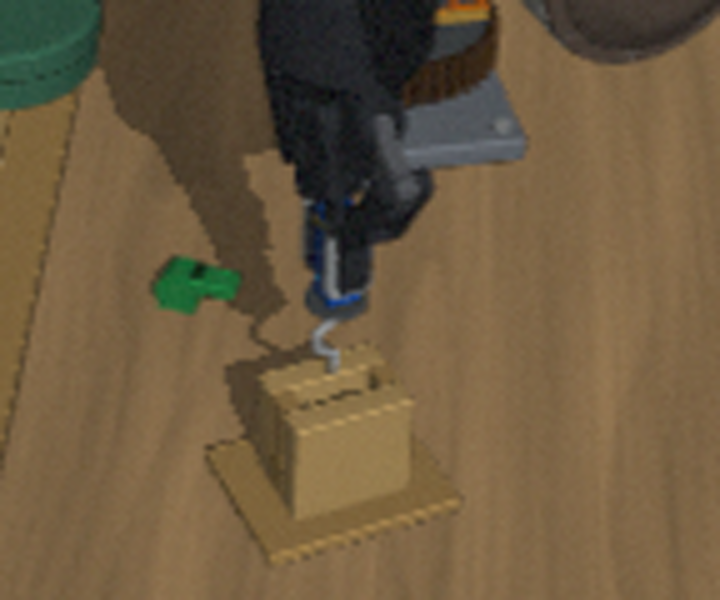

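```bash
python3 -m inch '[[0,0,0.8,0,0,0,0],[0,0,1.4,0,0,0,0],[0,0,1.8,0,0,0,0],[0,0,1.8,0,0,0,0]]';python3 -m inch '[[0,0,0.7,0,0,0,0],[0,0,1.4,0,0,0,0],[0,0,2,0,0,0,0],[0,0,2.2,0,0,0,0],[0,0,2.2,0,0,0,0],[0,0,2.2,0,0,0,0]]'
```

```text
clock: 18.23
position: [571.8, 132.1, 127.2]
ee_rot: [0.172, -0.686, 0.686, -0.17]
contact_force: [0.3, -0.1, -1.7]
gripper_width: 15.1
clock: 18.73
position: [572.7, 132.3, 106.3]
ee_rot: [0.171, -0.686, 0.686, -0.171]
contact_force: [0.0, -0.5, -0.5]
gripper_width: 15.3
```

Expected seating at TCP z ≈ 97.5.

```bash
python3 -m inch '[[0,0,0.3,0,0,0,0],[0,0,0.6,0,0,0,0],[0,0,0.7,0,0,0,0],[0,0,0.7,0,0,0,0],[0,0,0.7,0,0,0,0]]';python3 -m inch '[[0,0,0.05,0,0,0,0],[0,0,0.1,0,0,0,0],[0,0,0.1,0,0,0,0]]';python3 -m inch '[[0,0,0.04,0,0,0,0],[0,0,0.04,0,0,0,0]]'
```

```text
clock: 19.15
position: [572.6, 132.4, 99.5]
ee_rot: [0.171, -0.686, 0.686, -0.171]
contact_force: [-0.3, -0.8, -0.9]
gripper_width: 15.4
clock: 19.4
position: [572.6, 132.4, 98.5]
ee_rot: [-0.171, 0.686, -0.686, 0.171]
contact_force: [0.4, -0.8, -0.2]
gripper_width: 15.2
clock: 19.57
position: [572.6, 132.4, 98.1]
ee_rot: [0.171, -0.686, 0.686, -0.171]
contact_force: [0.4, -0.1, -0.4]
gripper_width: 15.5
```

```bash
python3 - <<'E'
from h import *
st()
n="side"
im=arm.get_image(n);cv2.imwrite(f"pics/{n}17.png",im[:,:,::-1])
cv2.imwrite(f"pics/{n[0]}17.png",cv2.resize(im[190:290,270:390,::-1],None,fx=5,fy=5,interpolation=2))
E
```

```text
t 19.57 pos [572.6 132.4  98.1] yawz -61.97 y [-0. -0. -1.] F [ 0.41 -0.11 -0.4 ] M [-0.05  0.06  0.02] w 15.5 j [ 0.5   0.47 -0.28 -0.   -0.82  1.56]
```

View pics/s17.png

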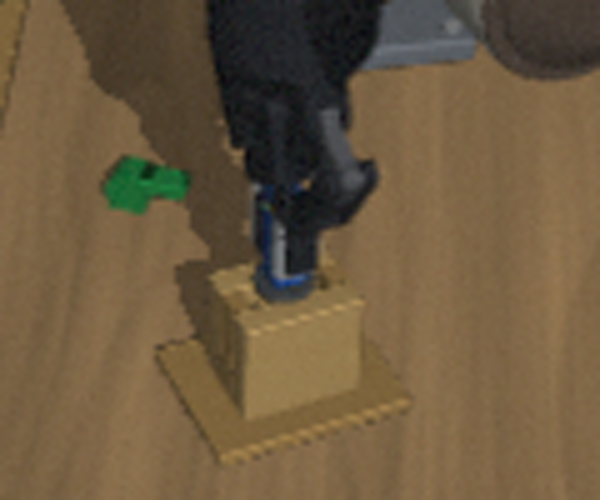

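```bash
python3 -m inch '[[0,0,0.04,0,0,0,0],[0,0,0.06,0,0,0,0],[0,0,0.06,0,0,0,0]]';python3 -m inch '[[0,0,0.04,0,0,0,0],[0,0,0.04,0,0,0,0]]'
```

```text
clock: 19.87
position: [572.7, 132.4, 97.8]
ee_rot: [0.171, -0.686, 0.686, -0.171]
contact_force: [-0.5, 0.8, 0.7]
gripper_width: 15.3
clock: 20.03
position: [572.7, 132.4, 97.7]
ee_rot: [0.171, -0.686, 0.686, -0.171]
contact_force: [-1.1, -1.9, 4.1]
gripper_width: 15.2
```

```bash
python3 -m inch '[[0.2,0,0,0,0,0,0],[0.25,0,0,0,0,0,0],[0.3,0,0,0,0,0,0],[0.4,0,0,0,0,0,0],[0.5,0,0,0,0,0,0],[0.5,0,0,0,0,0,0],[0.5,0,0,0,0,0,0]]'; python3 - <<'E'
from h import *
st()
n="side"
im=arm.get_image(n);cv2.imwrite(f"pics/{n}18.png",im[:,:,::-1])
cv2.imwrite(f"pics/{n[0]}18.png",cv2.resize(im[190:290,270:390,::-1],None,fx=5,fy=5,interpolation=2))
E
```

```text
clock: 20.62
position: [572.6, 132.4, 97.0]
ee_rot: [-0.171, 0.686, -0.686, 0.171]
contact_force: [0.3, -0.8, 0.3]
gripper_width: 42.5
t 20.62 pos [572.6 132.4  97. ] yawz -61.97 y [-1.e-04 -0.e+00 -1.e+00] F [ 0.26 -0.82  0.33] M [-0.07 -0.04  0.01] w 42.5 j [ 0.5   0.47 -0.28 -0.   -0.82  1.56]
```

View pics/s18.png

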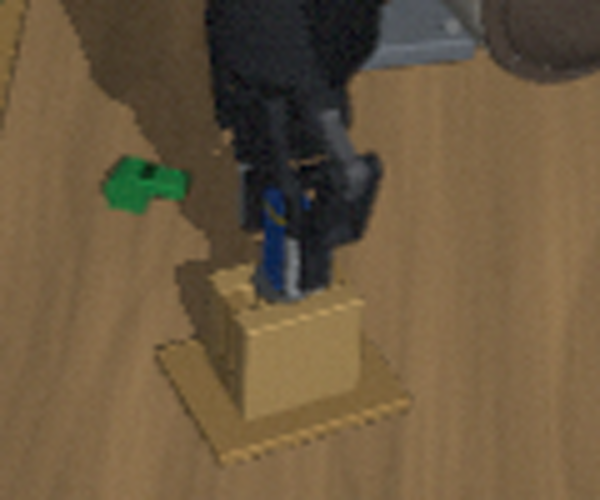

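The pick stands, so now I go straight up and clear, away from the top view.

```bash
python3 -m inch '[[0.5,0,-0.5,0,0,0,0],[0.5,0,-1.5,0,0,0,0],[0.5,0,-3,0,0,0,0],[0.5,0,-5,0,0,0,0],[0.5,0,-8,0,0,0,0],[0.5,0,-11,0,0,0,0],[0.5,0,-13,0,0,0,0],[0.5,0,-13,0,0,0,0]]'; python3 - <<'E'
from h import *
go([350,350,230])
E
```

```text
clock: 21.33
position: [575.3, 133.2, 234.1]
ee_rot: [-0.167, 0.686, -0.686, 0.176]
contact_force: [1.4, 0.5, 0.7]
gripper_width: 42.6
t 21.33 pos [575.3 133.2 234.1] yawz -61.91 y [ 0.0115  0.004  -0.9999] F [1.43 0.5  0.71] M [ 0.02 -0.09  0.02] w 42.6 j [ 0.5   0.33 -0.11  0.   -1.11  1.56]
shift [  9.667   0.234 -29.738]
```

```bash
python3 -m inch '[[0.5,1,0,-3,0,0,0],[0.5,9.6,0,-29.7,0,0,0],[0.5,9.6,0,-29.7,0,0,0],[0.5,9.6,0,-29.7,0,0,0],[0.5,9.6,0,-29.7,0,0,0],[0.5,9.6,0,-29.7,0,0,0],[0.5,9.6,0,-29.7,0,0,0],[0.5,9.6,0,-29.7,0,0,0],[0.5,9.6,0,-29.7,0,0,0],[0.5,9.6,0,-29.7,0,0,0],[0.5,9.6,0,-29.7,0,0,0],[0.5,9.6,0,-29.7,0,0,0]]'; python3 - <<'E'
from h import *
st()
a={n:arm.get_image(n) for n in P}
for n in P: cv2.imwrite(f"pics/{n}19.png",a[n][:,:,::-1])
z=lambda im,x,y,w:cv2.resize(im[y:y+w,x:x+w,::-1],(300,300),interpolation=cv2.INTER_CUBIC)
cv2.imwrite("pics/z19.png",np.vstack([np.hstack([z(a["top"],270,220,60),z(a["top"],370,225,66)]),np.hstack([z(a["side"],295,220,66),z(a["side"],308,150,60)])]))
E
```

```text
clock: 22.33
position: [348.8, 348.7, 227.2]
ee_rot: [0.171, -0.686, 0.686, -0.171]
contact_force: [-0.0, 0.1, -1.0]
gripper_width: 43.1
t 22.33 pos [348.8 348.7 227.2] yawz -62.04 y [-0.e+00 -1.e-04 -1.e+00] F [-0.04  0.12 -0.97] M [-0.05 -0.06  0.  ] w 43.1 j [ 1.12  0.18 -0.34  0.   -1.05  0.94]
```

View pics/z19.png

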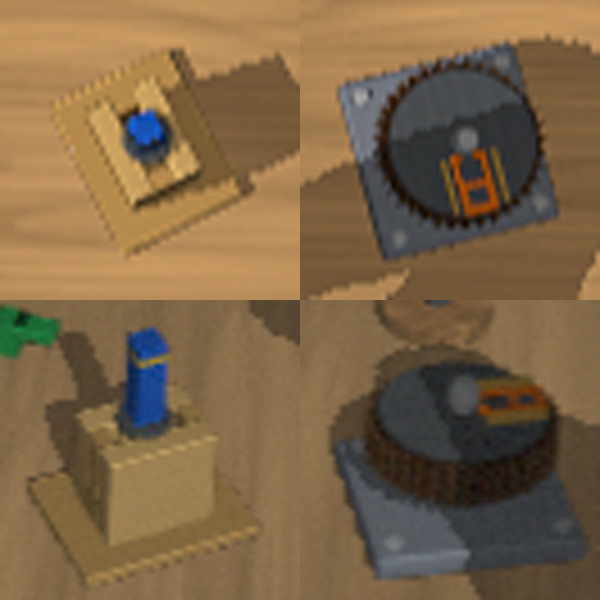

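View pics/top19.png

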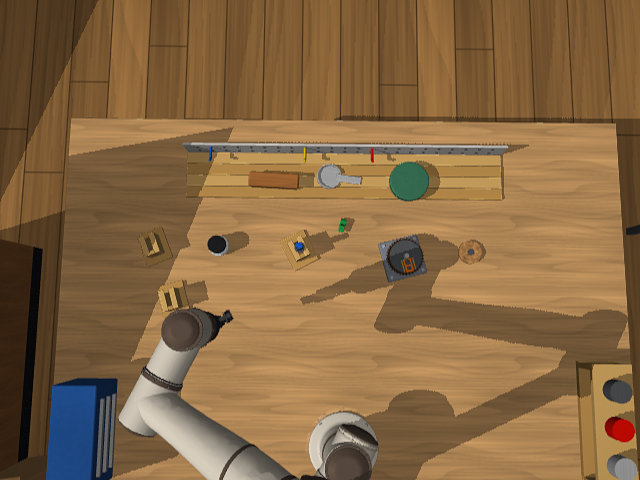

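```bash
python3 -c "
from bench import arm
print(arm.job_done())"
```

```text
the job is handed in; nothing more can be done
None
```

The clip is out of the groove, the pick is back upright in its rack slot, and I handed the job in with the arm well clear. The clock read 22.3 s of the 58 s allowed.

- **Finding the plate:** I lowered the point into the eye in small steps and felt the plate at about z = 69 mm, roughly 11 mm below nominal. The push read about 3.5 N.
- **Freeing the clip:** I pulled it along the stand's -x. The sideways force rose to about 11 N (about 12.5 N in all), then fell to nothing as the clip snapped free. I eased it on to about 15 to 16 mm, judged from the pictures and tool travel, short of the 21 mm stop.
- **Returning the pick:** I seated it on its collar with about 4 N and let go.
- **Last pictures:** The clip lies clear of the spindle between its guides. The pick stands in its slot, and the bystanders show no visible change.

Three things did not agree or were not ideal:

- **Camera disagreement:** Taken alone, the two cameras put the rack and the stand about 5 to 6 mm apart in y. I trusted the top view, and touch confirmed it.
- **Side force:** The pull had an unexplained sideways part of about 2 N.
- **Rub on the plate:** Just after the snap the point rested lightly on the plate, at about 1.5 N, before I raised it.

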